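# Clear the parts carousel and nest its cups

## Task

Clear the parts carousel for the changeover: turn it by its handle to bring each steel cup to the front opening of the clear cover, lift the cups out, and nest them all upright in the steel pot on the bench in size order, each cup standing right down inside the next wider one. Then turn the carousel until its closed sector stands squarely under the opening. Leave the white fitting in its pocket and the tools on the bench where they lie.

Things in the scene. Friction and masses are not known exactly. Their poses are not given: they have to be found in the camera images.
- carousel: Parts carousel fixed on the bench: round base 330 mm across, turntable with five open 60-degree pockets and a closed one, clear fixed cover above. Origin on its axis at bench height, z up, -x towards the opening. Pocket floors are 18 mm above the bench, parted by walls 22 mm high; its contents stand 95 mm from the axis, mid-pocket, one to a pocket; a jerky turn can topple the narrow cups.
- opening (a point): Point on the pocket floor below the middle of the cover's opening, 95 mm from the axis; x axis points to the axis, z up. The cover is a clear round plate of radius 158 mm, 84 to 89 mm above the bench, on four thin posts, with a pie-shaped opening from rim to axis, 43 degrees to each side of this point. Cups can be lifted out only here; gripping across the opening (along this y) leaves most room.
- handle (a point): Black bar handle (66 mm long, 14 mm thick) on the turntable's axis, on a 72 mm black disc above the cover. Point on the axis at gripping height, 122 mm above the bench; bar top 138 mm, disc top 102 mm. x along the bar; a silver dot marks its -x end, which points to the closed sector. Grip across the bar and turn about the vertical: about 0.15 N m, endless, stays where left.
- closed_sector (a point): Point on the turntable, 95 mm from its axis, in the middle of the closed sector: a plain grey wedge-shaped block, its top 76 mm above the bench, that fills the opening against dust when it stands under it.
- pot: The pot: a low, wide, heavy plain steel cup standing alone on the bench; outer diameter 78 mm at the rim, 73 mm at the foot, 36 mm high, wall 2.5 mm, floor 5 mm thick, about 400 g; origin at the centre of its underside, z up to the mouth.
- fitting: White Y-shaped push-in air fitting, 47 x 36 x 13 mm, lying loose in one pocket of the carousel; it belongs there. Origin at the centre of its underside.
- meter: Bystander: yellow hand-held meter, 118 x 66 x 30 mm, lying on the bench; origin at the centre of its underside.
- pliers: Bystander: pliers with black handles, 167 x 58 x 13 mm, lying on the bench; origin at the centre of its underside.
- hexkey: Bystander: hex key, 89 x 30 x 9 mm, lying on the bench; origin at the centre of its underside.
- cup_a: Plain steel parts cup, the widest and lowest of the four sizes, upright in a carousel pocket at the start (or absent); outer diameter 66 mm at the rim, 61 mm at the foot, 42 mm high, wall 2.5 mm, floor 5 mm thick, about 100 g; origin at the centre of its underside, z up to the mouth. In the next wider one it has 3 mm free all round, and its rim stands 11 mm above that one's.
- cup_b: Plain steel parts cup, the second widest of the four sizes, upright in a carousel pocket at the start (or absent); outer diameter 55 mm at the rim, 50 mm at the foot, 48 mm high, wall 2.5 mm, floor 5 mm thick, about 90 g; origin at the centre of its underside, z up to the mouth. In the next wider one it has 3 mm free all round, and its rim stands 11 mm above that one's.
- cup_c: Plain steel parts cup, the second narrowest of the four sizes, upright in a carousel pocket at the start (or absent); outer diameter 44 mm at the rim, 39 mm at the foot, 54 mm high, wall 2.5 mm, floor 5 mm thick, about 80 g; origin at the centre of its underside, z up to the mouth. In the next wider one it has 3 mm free all round, and its rim stands 11 mm above that one's.
- cup_d: Plain steel parts cup, the narrowest and tallest of the four sizes, upright in a carousel pocket at the start (or absent); outer diameter 33 mm at the rim, 28 mm at the foot, 60 mm high, wall 2.5 mm, floor 5 mm thick, about 70 g; origin at the centre of its underside, z up to the mouth. In the next wider one it has 3 mm free all round, and its rim stands 11 mm above that one's.

How it is judged (in metres and radians):
At the end, for the whole second after the job is handed in: Every cup present stands upright (0.15 rad) and at rest in the pot, inside every wider cup and down on its floor (within 6 mm); the pot is flat on the bench; the closed sector's middle is within 15 mm of the opening's middle; the fitting lies on the carousel's pocket floor (horizontal distance between cup_a and pot below 0.0055 m and z of each of cup_a, cup_b, cup_c, cup_d in the frame of pot above 0.003 m and height (world z) of cup_a below 0.011 m and angle between each of cup_a, cup_b, cup_c, cup_d's own z axis and vertical below 0.15 rad and linear speed of each of cup_a, cup_b, cup_c, cup_d below 0.02 m/s and horizontal distance between cup_b and pot below 0.011 m and horizontal distance between cup_b and cup_a below 0.005 m and z of each of cup_b, cup_c, cup_d in the frame of cup_a above 0.003 m and height (world z) of cup_b below 0.016 m and horizontal distance between cup_c and pot below 0.0165 m and horizontal distance between cup_c and cup_a below 0.0105 m and horizontal distance between cup_c and cup_b below 0.005 m and z of each of cup_c, cup_d in the frame of cup_b above 0.003 m and height (world z) of cup_c below 0.021 m and horizontal distance between cup_d and pot below 0.022 m and horizontal distance between cup_d and cup_a below 0.016 m and horizontal distance between cup_d and cup_b below 0.0105 m and horizontal distance between cup_d and cup_c below 0.005 m and z of cup_d in the frame of cup_c above 0.003 m and height (world z) of cup_d below 0.026 m and angle between pot's own z axis and vertical below 0.1 rad and height (world z) of pot below 0.005 m and horizontal distance between closed_sector and opening below 0.015 m and horizontal distance between fitting and handle below 0.135 m and height (world z) of fitting between 0.01 and 0.035 m); the robot touches nothing.
It fails at once if the yellow meter is pushed more than 3 cm (distance of meter from where it was at the start of the episode above 0.03 m).
It fails at once if the pair of pliers is pushed more than 3 cm (distance of pliers from where it was at the start of the episode above 0.03 m).
It fails at once if the hex key is pushed more than 3 cm (distance of hexkey from where it was at the start of the episode above 0.03 m).
It fails at once if the fitting is lifted out of its pocket (height (world z) of fitting above 0.06 m).
Of cup_a, cup_b, cup_c, cup_d only 3 to 4 are there at a start; the rules pass over those that are not, and their reading is None.
At some moment in a run one of pot may be knocked a few centimetres aside while the robot is not near it.
It also fails if it takes over 210 s, if anything falls off the work surface, if the arm or the gripper's body presses on something with over 40 N, if the wrist force passes 120 N, or if a joint passes its speed limit or range.

## Robot

A 6-joint arm with a two-finger parallel gripper is mounted at the origin on a cart in front of the work surface, level with it; the furniture and walls round the work are solid. World frame = base frame: x ahead of the robot, y to its left, z up, the work surface at z = 0. Lengths are in mm, angles in rad, forces in N, time in s.
With the tool pointing down it reaches from about 400 to 925 mm from the base axis. Payload 12.5 kg.
Tool frame: the origin (TCP) lies at the very end of the fingers, on their centre line; the grasp point (between the pads) lies 19 mm behind it; z points along the fingers, y is the line along which they close (so a half turn about z gives the same grasp; the last joint's range is limited). The gripper opens to 95 mm and grips with 3 to 60 N. Pads are 20 mm wide; open, the fingers measure 119 mm over their backs; the gripper's body (75 mm by 180 mm) begins 59 mm behind the grasp point.
Start: joints at [-1.434, 0.491, 1.559, -0, 1.092, -0.106], TCP at [150.286, -606.68, 214.661] pointing down, gripper open.
Joint ranges: [-3.1, 3.1], [-0.84, 2.19], [0.05, 2.79], [-1.13, 4.28], [0.06, 2.93], [-2.69, 2.69]. Speed limits (rad/s): [2.22, 2.22, 2.79, 3.14, 3.14, 3.14].

## Interface

Orientations are given as a rotation vector (axis times angle).
In Python, from cell import monitor, read_camera, ctrl gives the robot as it stands. The module is installed in compiled form; this text tells all that it offers.
- The arm moves only by the tool drive_tool, never from a script. Its argument "moves" is a list of rows, each an object of numbers: "x", "y", "z": the shift along the tool's x, y, z scaled (see below); "wx", "wy", "wz": the turn, a rotation vector about the tool's x, y, z scaled (see below); "gripper": the gripper command: -1 is fully open, 1 is shut, values between are in proportion. In form: [{"x": .., "y": .., "z": .., "wx": .., "wy": .., "wz": .., "gripper": ..}, ...]. A call has 1 to 20 rows; each row is the pose to reach, as a shift and turn from the pose commanded when the call began, along the tool's axes at that moment; what a row does not reach only later rows make up. The controller multiplies each number of a shift by 0.8 m and each number of a turn by 60 degrees. A row lasts 1/10 s, in which the tool goes at most 50 mm and 8.59 degrees, less where a joint would pass 70% of its speed; a pose out of reach is approached as far as the arm can. A call with a number of a shift or a turn outside -1 to 1 is refused whole. A call with a gripper value outside its range is refused whole. The fingers move at their own pace and stop on an object; "force" is the grip in N (left out, the last holds). Time passes only in rows, so rows that repeat a pose let the fingers close. It gives the time, the measured TCP pose, the force, the opening and the grip force at its end, in the units of the state.
- monitor.sense(): the state, without advancing time (a new reading comes with each control period).
- read_camera(name): name is "side" or "top"; returns a dict with "image" (400x640x3 uint8, blue, green, red), "depth" (400x640 float32, mm along the optical axis (not along the pixel's ray), 0 where there is no reading), "fx", "fy", "cx", "cy" (pixels), "world_from_camera" (4x4, takes a point from camera to world coordinates). Camera axes: x right, y down, z forward; pixel columns grow to the right and rows downward; lengths in mm; the calibration is good to about 2 mm. A picture is of the moment at which its call begins.
- ctrl.sign_off(): hands the job in; it is judged then, once.
The state is a dict: "clock": time; "joint_positions": joint angles; "joint_vel": joint speeds; "tau": joint torques, N m; "ee_pos": TCP position; "orientation": TCP orientation; "ft_force": force on the tool from outside, world axes, zero at the start; "torque": the same for the moment, N m; "opening": finger opening in mm; "gripper_force": force on a finger pad.
Only numpy, scipy, OpenCV 4.12 (cv2) and the standard library are available. Lean on these libraries where they do the work, as an engineer would, in place of code of your own. Each camera call takes 0.05 s, during which the arm holds its last target. There are 200 camera calls.

## Working session

There is one attempt and no reset: what is moved stays moved. The work goes in short steps, Python scripts to look and compute and a tool call to move; the robot and the scene stay as the last step left them, time stands still between calls to the robot, and variables do not carry over. Pictures are saved under pics/ and viewed, at most 14 in all, crops included, and the job is handed in when it is done.

Besides the shell and the picture viewer there is one more tool, called after "Request:" by a JSON object that holds its "api" and its "payload", one argument or row to a line. drive_tool: Moves the arm, as the interface text tells. Its arguments: {"type":"object","properties":{"moves":{"type":"array"},"force":{"type":"number"}},"required":["moves"]}

```bash
mkdir -p pics; cat > h.py <<'E'
import numpy as np, cv2
from cell import monitor, read_camera, ctrl
from scipy.spatial.transform import Rotation as R
def snap(n,f=None):
    d=read_camera(n)
    if f: cv2.imwrite('pics/'+f,d['image'])
    return d
def ray(d,u,v,z):
    T=d['world_from_camera']; r=T[:3,:3]@np.array([(u-d['cx'])/d['fx'],(v-d['cy'])/d['fy'],1]); o=T[:3,3]
    return o+r*(z-o[2])/r[2]
def pts(d):
    v,u=np.mgrid[:400,:640]; z=d['depth']
    p=np.stack([(u-d['cx'])/d['fx']*z,(v-d['cy'])/d['fy']*z,z],-1); T=d['world_from_camera']
    return p@T[:3,:3].T+T[:3,3]
E
python3 - <<'E'
from h import *
for n in('top','side'):
    d=snap(n,n+'0.png'); print(n,d['fx'],d['cx'],d['cy'],d['world_from_camera'].round(3).tolist(),(d['depth']>0).mean())
s=monitor.sense(); print(s)
E
```

```text
top 511.25210022270807 323.07856543041584 197.13533904821284 [[-0.004, -0.997, 0.074, 421.664], [-1.0, 0.005, 0.023, -60.36], [-0.024, -0.074, -0.997, 1620.824], [0.0, 0.0, 0.0, 1.0]] 0.9961328125
side 463.69647999263555 315.44407150319097 200.58084688875007 [[-0.933, -0.169, 0.317, 50.776], [-0.358, 0.403, -0.842, 1273.538], [0.014, -0.899, -0.437, 784.952], [0.0, 0.0, 0.0, 1.0]] 0.9606484375
{'clock': 0.1, 'joint_positions': array([-1.43362135e+00,  4.91482622e-01,  1.55940655e+00,  7.99839672e-06,
        1.09172168e+00, -1.05613798e-01]), 'joint_vel': array([ 0.00184632, -0.00062497, -0.00161264,  0.00088007,  0.00138393,
        0.00091093]), 'tau': array([ 4.04712730e-03, -6.13619399e+01, -2.58606970e+01,  6.94154506e-02,
        4.70322522e-02, -5.81970312e-05]), 'ee_pos': array([ 150.24056893, -606.43688277,  214.12432689]), 'orientation': array([-3.11746288e+00, -3.80306663e-01,  1.40885489e-05]), 'ft_force': array([0.13114276, 0.72126492, 0.33919632]), 'torque': array([ 0.01079107,  0.01848225, -0.0080372 ]), 'gripper_force': 0.0, 'opening': 95.65723104117576}
```

View pics/top0.png

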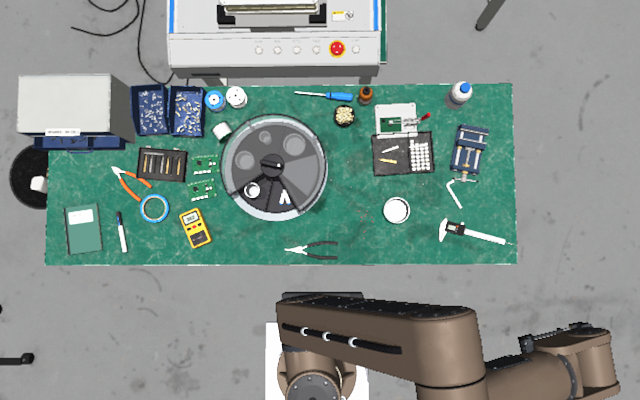

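View pics/side0.png

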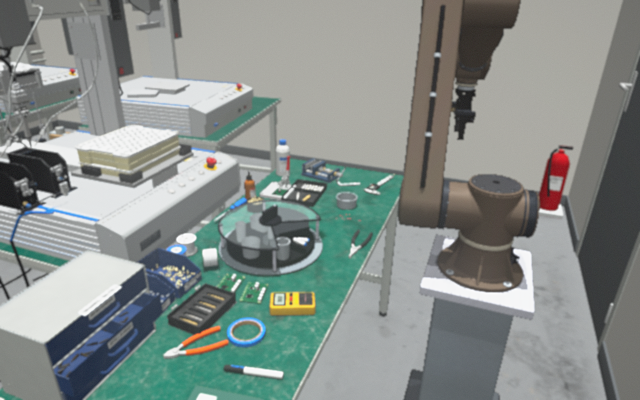

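The top view shows the carousel at about (274,167), the pot at (396,210), the meter at (196,228) and the pliers at (312,250). In the side view the carousel is at about (270,240) and the pot at (346,200). Next I'll enlarge the carousel and measure.

```bash
python3 - <<'E'
from h import *
a=cv2.imread('pics/top0.png'); cv2.imwrite('pics/c1.png',cv2.resize(a[105:230,210:340],None,fx=4.6,fy=4.6,interpolation=cv2.INTER_CUBIC))
d=snap('top'); P=pts(d); s=snap('side');Q=pts(s)
def rep(D,u,v): print(u,v,D[v,u].round(0))
for u,v in [(274,165),(280,165),(258,163),(396,210),(407,210),(252,190),(285,198),(296,145),(268,143),(315,165),(245,160),(360,200),(274,205)]: rep(P,u,v)
# pot
def comp(P,m):
    n,l,st,c=cv2.connectedComponentsWithStats(m.astype(np.uint8))
    for i in range(1,n):
        if st[i,4]>15: print(st[i],c[i].round(1),np.median(P[l==i],0).round(1))
for D in(P,Q):
    print('pot'); m=(D[...,2]>28)&(D[...,2]<48)&(abs(D[...,1]+210)<90)&(abs(D[...,0]-430)<90); comp(D,m)
    print('plate'); m=(D[...,2]>110)&(D[...,2]<150)&(abs(D[...,1]-40)<60)&(abs(D[...,0]-530)<60); comp(D,m)
    print('disc'); m=(D[...,2]>96)&(D[...,2]<110)&(abs(D[...,1]-40)<60)&(abs(D[...,0]-530)<60); comp(D,m)
E
```

```text
274 165 [626. 118. 140.]
280 165 [627. 100. 136.]
258 163 [640. 172.  90.]
396 210 [ 499. -253.    4.]
407 210 [ 499. -286.    9.]
252 190 [563. 201.  24.]
285 198 [538.  97.  21.]
296 145 [695.  58.  82.]
268 143 [700. 142.  94.]
315 165 [632.  -1.  91.]
245 160 [649. 212.  91.]
360 200 [ 532. -140.   -4.]
274 205 [516. 132.  16.]
pot
[384 203  26  21  66] [395.5 215.7] [ 476.1 -243.6   35.8]
plate
disc
pot
[339 192  18  12  76] [348.6 197.4] [ 490.6 -258.6   33. ]
plate
disc
```

View pics/c1.png

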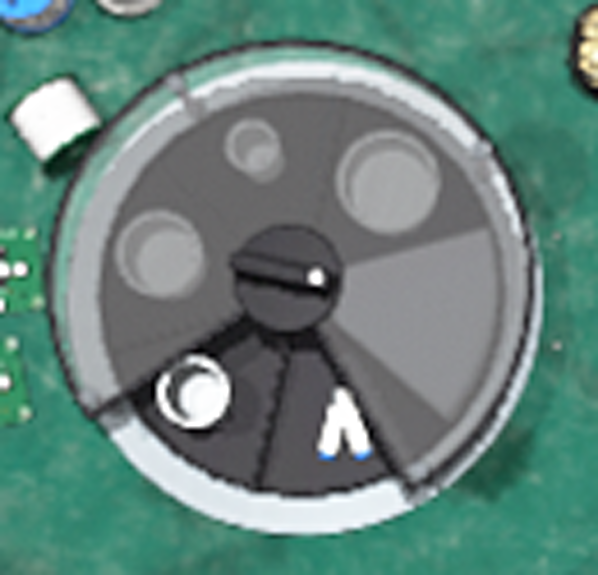

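The crop shows all four cups. With the disc centre at (288,277), cup c is at (193,393), b at (160,255), d at (253,148), a at (390,180), the fitting at (345,425) and the silver dot at (316,277). The opening edges run to (100,415) and (415,495). Next I'll locate the axis, dot, opening and pot accurately.

```bash
cat >> h.py <<'E'
def pt2(d,uv,e,uw):
    # two-ray intersection
    O=[];D=[]
    for c,(u,v) in((d,uv),(e,uw)):
        T=c['world_from_camera']; r=T[:3,:3]@np.array([(u-c['cx'])/c['fx'],(v-c['cy'])/c['fy'],1]);O.append(T[:3,3]);D.append(r/np.linalg.norm(r))
    A=sum(np.eye(3)-np.outer(r,r) for r in D); b=sum((np.eye(3)-np.outer(r,r))@o for o,r in zip(O,D))
    p=np.linalg.solve(A,b); return p,[np.linalg.norm(np.cross(r,p-o)) for o,r in zip(O,D)]
def proj(c,p):
    T=c['world_from_camera']; q=T[:3,:3].T@(np.array(p,float)-T[:3,3]); return np.array([c['fx']*q[0]/q[2]+c['cx'],c['fy']*q[1]/q[2]+c['cy']])
E
python3 - <<'E'
from h import *
d=snap('top');s=snap('side')
g=cv2.cvtColor(d['image'],6).astype(int)
def blob(im,m,box,nm,amin=20):
    x0,y0,x1,y1=box; M=np.zeros(m.shape,np.uint8); M[y0:y1,x0:x1]=m[y0:y1,x0:x1]
    n,l,st,c=cv2.connectedComponentsWithStats(M)
    for i in range(1,n):
        if st[i,4]>=amin:
            ct=max(cv2.findContours((l==i).astype(np.uint8),0,1)[0],key=len)
            print(nm,st[i],c[i].round(2),cv2.fitEllipse(ct) if len(ct)>4 else '')
    return l
hsv=cv2.cvtColor(d['image'],40);hs=cv2.cvtColor(s['image'],40)
ng=~((hsv[...,0]>65)&(hsv[...,0]<100)&(hsv[...,1]>90))
blob(0,ng,(375,190,420,232),'pot top')
ngs=~((hs[...,0]>65)&(hs[...,0]<100)&(hs[...,1]>90))
blob(0,ngs,(328,184,368,214),'pot side')
blob(0,g<38,(250,145,295,185),'disc top',60)
blob(0,g>150,(270,158,285,172),'dot top',2)
gs=cv2.cvtColor(s['image'],6).astype(int)
blob(0,gs>120,(255,195,300,232),'dot side',2)
blob(0,ng,(215,105,345,225),'base',500)
for z in(102,): print(ray(d,272.6,165.2,z))
c1=lambda u,v:(210+(u+.5)/4.6-.5,105+(v+.5)/4.6-.5)
A=ray(d,*c1(288,277),102)
for u,v in((120,412),(417,490)): 
    p=ray(d,*c1(u,v),87)-A; print('edge',p.round(1),np.hypot(*p[:2]),np.degrees(np.arctan2(p[1],p[0])))
a=s['image']; cv2.imwrite('pics/s1.png',cv2.resize(a[165:285,205:375],None,fx=4.6,fy=4.6,interpolation=cv2.INTER_CUBIC))
E
```

```text
pot top [383 196  28  31 601] [396.43 209.88] ((396.5517578125, 210.1236572265625), (26.09029769897461, 28.32954216003418), 149.96795654296875)
pot side [337 184  24   3  54] [347.76 184.7 ] ((344.8834533691406, 184.88729858398438), (2.0839297771453857, 26.960063934326172), 88.52658081054688)
pot side [363 187   5   6  23] [365.35 189.43] ((365.32183837890625, 189.381591796875), (4.5077056884765625, 5.402756690979004), 166.89642333984375)
pot side [335 191  23  19 369] [345.97 199.83] ((345.9671630859375, 199.8368682861328), (19.01474952697754, 22.955224990844727), 95.6912841796875)
disc top [251 173  32  12 106] [266.11 178.24] ((267.080322265625, 182.85122680664062), (14.76934814453125, 27.567502975463867), 95.7718505859375)
dot top [277 164   3   3   9] [278. 165.] ((278.0, 165.0), (2.58198881149292, 2.58198881149292), 0.0)
dot side [255 195  45  26 658] [278.86 206.27] ((278.1038513183594, 206.56886291503906), (19.868330001831055, 49.207359313964844), 109.56283569335938)
dot side [283 195   7   4  20] [285.6  196.25] ((285.560302734375, 196.3357696533203), (3.1108176708221436, 6.245066165924072), 75.59761810302734)
dot side [296 195   4   5  18] [297.33 196.83] ((297.3596496582031, 196.77215576171875), (3.3293910026550293, 4.870727062225342), 13.399673461914062)
dot side [255 209  17  23 180] [260.2  223.38] ((261.875, 221.948486328125), (15.995944023132324, 23.098773956298828), 163.64552307128906)
base [ 215  113  113  109 9387] [272.48 165.98] ((272.1316833496094, 165.592529296875), (103.6126937866211, 115.99021911621094), 128.61074829101562)
[630.88773877 126.31647659 102.        ]
edge [-86.5 112.2 -15. ] 141.69871317082146 127.63711265373327
edge [-138.7  -83.2  -15. ] 161.7773069877245 -149.054000395896
```

View pics/s1.png

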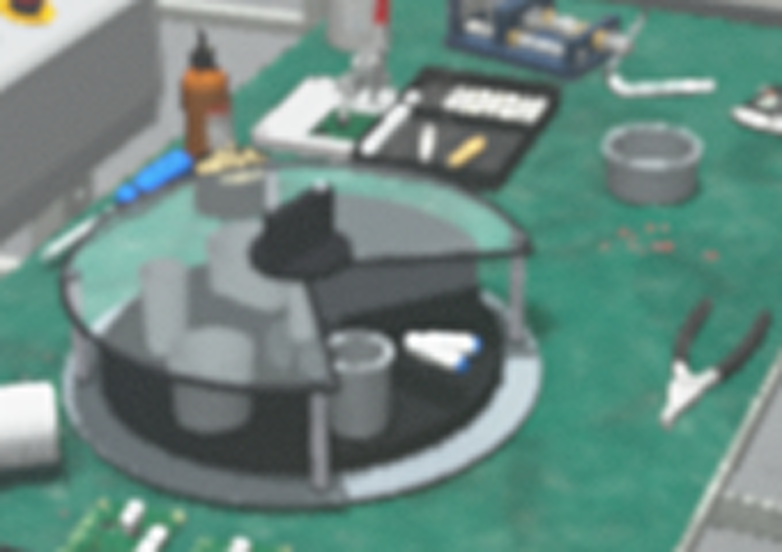

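The side view shows the disc centre at crop (300,247), the opening's corners at (331,385) and (530,247), and the pot rim ellipse at about (653,147), width 98. Triangulating.

```bash
python3 - <<'E'
from h import *
d=snap('top');s=snap('side')
t=lambda u,v:(210+(u+.5)/4.6-.5,105+(v+.5)/4.6-.5)
q=lambda u,v:(205+(u+.5)/4.6-.5,165+(v+.5)/4.6-.5)
def f(n,a,b,z):
    p,e=pt2(d,a,s,b); print(n,p.round(1),np.round(e,1),'plane top',ray(d,*a,z).round(1)[:2],'side',ray(s,*b,z).round(1)[:2])
f('disc',t(288,277),q(300,247),102)
f('dot',(278,165),q(320,187),138)
f('cornerL',t(100,415),q(331,385),87)
f('cornerR',t(415,495),q(530,247),87)
f('pot rim',(396.5,209),q(653,149),36)
# cover/base outline: extents on the top image ng mask
hsv=cv2.cvtColor(d['image'],40); print('clock',monitor.sense()['clock'])
E
```

```text
disc [632.6 127.8 100.4] [0.4 0.4] plane top [632.  127.5] side [631.6 130.5]
dot [626.9 106.3 137.1] [0.4 0.4] plane top [626.4 106. ] side [626.5 108. ]
cornerL [546.8 254.8  83.4] [3.1 3.1] plane top [543.6 252.9] side [547.4 260.5]
cornerR [493.   46.5  88.5] [3.2 3.2] plane top [490.   45.6] side [497.2  44.4]
pot rim [ 499.9 -251.1   32. ] [1.1 1.1] plane top [ 500.8 -250.3] side [ 496.5 -243.3]
clock 0.4
```

```bash
cat >> h.py <<'E'
def go(x,y,z,beta,frm=None):
    """numbers for drive_tool; beta = world angle (deg) of tool y (mod 180 -> nearest J6)"""
    s=monitor.sense(); 
    r=R.from_rotvec(s['orientation']); p=np.array(s['ee_pos'])
    b=np.radians(beta); ty=np.array([np.cos(b),np.sin(b),0]); tz=np.array([0,0,-1.]); tx=np.cross(ty,tz)
    best=R.from_matrix(np.stack([tx,ty,tz],1))
    w=np.degrees((r.inv()*best).as_rotvec())/60; t=r.inv().apply(np.array([x,y,z])-p)/800
    print('x %.4f y %.4f z %.4f wx %.3f wy %.3f wz %.3f'%(*t,*w),'| clk %.1f J6 %.0f pos %s open %.1f'%(s['clock'],np.degrees(s['joint_positions'][5]),p.round(1),s['opening']))
E
python3 -c "
from h import *
go(632,127.5,220,-14.5)"
```

```text
x 0.8051 y -0.7460 z -0.0067 wx -0.000 wy -0.000 wz -1.026 | clk 0.4 J6 -6 pos [ 150.3 -606.7  214.6] open 95.0
```

Request:
{"api": "drive_tool", "payload": {
  "moves": [
    {"x": 0.805, "y": -0.746, "z": -0.007, "wz": -1.0, "gripper": -1},
    {"x": 0.805, "y": -0.746, "z": -0.007, "wz": -1.0, "gripper": -0.3},
    {"x": 0.805, "y": -0.746, "z": -0.007, "wz": -1.0, "gripper": -0.3},
    {"x": 0.805, "y": -0.746, "z": -0.007, "wz": -1.0, "gripper": -0.3},
    {"x": 0.805, "y": -0.746, "z": -0.007, "wz": -1.0, "gripper": -0.3},
    {"x": 0.805, "y": -0.746, "z": -0.007, "wz": -1.0, "gripper": -0.3},
    {"x": 0.805, "y": -0.746, "z": -0.007, "wz": -1.0, "gripper": -0.3},
    {"x": 0.805, "y": -0.746, "z": -0.007, "wz": -1.0, "gripper": -0.3},
    {"x": 0.805, "y": -0.746, "z": -0.007, "wz": -1.0, "gripper": -0.3},
    {"x": 0.805, "y": -0.746, "z": -0.007, "wz": -1.0, "gripper": -0.3},
    {"x": 0.805, "y": -0.746, "z": -0.007, "wz": -1.0, "gripper": -0.3},
    {"x": 0.805, "y": -0.746, "z": -0.007, "wz": -1.0, "gripper": -0.3},
    {"x": 0.805, "y": -0.746, "z": -0.007, "wz": -1.0, "gripper": -0.3},
    {"x": 0.805, "y": -0.746, "z": -0.007, "wz": -1.0, "gripper": -0.3},
    {"x": 0.805, "y": -0.746, "z": -0.007, "wz": -1.0, "gripper": -0.3},
    {"x": 0.805, "y": -0.746, "z": -0.007, "wz": -1.0, "gripper": -0.3},
    {"x": 0.805, "y": -0.746, "z": -0.007, "wz": -1.0, "gripper": -0.3},
    {"x": 0.805, "y": -0.746, "z": -0.007, "wz": -1.0, "gripper": -0.3},
    {"x": 0.805, "y": -0.746, "z": -0.007, "wz": -1.0, "gripper": -0.3},
    {"x": 0.805, "y": -0.746, "z": -0.007, "wz": -1.0, "gripper": -0.3}
  ]
}}

```text
$.moves[0]: bad value
```

```bash
python3 -c "
from h import *
go(632,127.5,110,-14.5)"
```

```text
x 0.8051 y -0.7460 z 0.1308 wx -0.000 wy -0.000 wz -1.026 | clk 0.4 J6 -6 pos [ 150.3 -606.7  214.6] open 95.0
```

Request:
{"api": "drive_tool", "payload": {
  "moves": [
    {"x": 0.805, "y": -0.746, "z": -0.007, "wx": 0, "wy": 0, "wz": -0.99, "gripper": -0.3},
    {"x": 0.805, "y": -0.746, "z": -0.007, "wx": 0, "wy": 0, "wz": -0.99, "gripper": -0.3},
    {"x": 0.805, "y": -0.746, "z": -0.007, "wx": 0, "wy": 0, "wz": -0.99, "gripper": -0.3},
    {"x": 0.805, "y": -0.746, "z": -0.007, "wx": 0, "wy": 0, "wz": -0.99, "gripper": -0.3},
    {"x": 0.805, "y": -0.746, "z": -0.007, "wx": 0, "wy": 0, "wz": -0.99, "gripper": -0.3},
    {"x": 0.805, "y": -0.746, "z": -0.007, "wx": 0, "wy": 0, "wz": -0.99, "gripper": -0.3},
    {"x": 0.805, "y": -0.746, "z": -0.007, "wx": 0, "wy": 0, "wz": -0.99, "gripper": -0.3},
    {"x": 0.805, "y": -0.746, "z": -0.007, "wx": 0, "wy": 0, "wz": -0.99, "gripper": -0.3},
    {"x": 0.805, "y": -0.746, "z": -0.007, "wx": 0, "wy": 0, "wz": -0.99, "gripper": -0.3},
    {"x": 0.805, "y": -0.746, "z": -0.007, "wx": 0, "wy": 0, "wz": -0.99, "gripper": -0.3},
    {"x": 0.805, "y": -0.746, "z": -0.007, "wx": 0, "wy": 0, "wz": -0.99, "gripper": -0.3},
    {"x": 0.805, "y": -0.746, "z": -0.007, "wx": 0, "wy": 0, "wz": -0.99, "gripper": -0.3},
    {"x": 0.805, "y": -0.746, "z": -0.007, "wx": 0, "wy": 0, "wz": -0.99, "gripper": -0.3},
    {"x": 0.805, "y": -0.746, "z": -0.007, "wx": 0, "wy": 0, "wz": -0.99, "gripper": -0.3},
    {"x": 0.805, "y": -0.746, "z": -0.007, "wx": 0, "wy": 0, "wz": -0.99, "gripper": -0.3},
    {"x": 0.805, "y": -0.746, "z": -0.007, "wx": 0, "wy": 0, "wz": -0.99, "gripper": -0.3},
    {"x": 0.805, "y": -0.746, "z": -0.007, "wx": 0, "wy": 0, "wz": -0.99, "gripper": -0.3},
    {"x": 0.805, "y": -0.746, "z": -0.007, "wx": 0, "wy": 0, "wz": -0.99, "gripper": -0.3},
    {"x": 0.805, "y": -0.746, "z": -0.007, "wx": 0, "wy": 0, "wz": -0.99, "gripper": -0.3},
    {"x": 0.805, "y": -0.746, "z": -0.007, "wx": 0, "wy": 0, "wz": -0.99, "gripper": -0.3}
  ]
}}

```text
clock: 2.4
ee_pos: [631.7, 127.7, 219.7]
orientation: [-2.519, -1.877, 0.001]
ft_force: [-0.2, -0.1, 0.1]
opening: 61.6
gripper_force: 0.0
```

```bash
python3 -c "
from h import *
go(632,127.5,110,-14.5)"
```

```text
x -0.0001 y 0.0006 z 0.1372 wx -0.001 wy 0.001 wz -0.035 | clk 2.4 J6 22 pos [631.7 127.7 219.7] open 61.6
```

Request:
{"api": "drive_tool", "payload": {
  "moves": [
    {"x": 0, "y": 0, "z": 0.05, "wx": 0, "wy": 0, "wz": -0.035, "gripper": -0.3},
    {"x": 0, "y": 0, "z": 0.1, "wx": 0, "wy": 0, "wz": -0.035, "gripper": -0.3},
    {"x": 0, "y": 0, "z": 0.125, "wx": 0, "wy": 0, "wz": -0.035, "gripper": -0.3},
    {"x": 0, "y": 0, "z": 0.137, "wx": 0, "wy": 0, "wz": -0.035, "gripper": -0.3},
    {"x": 0, "y": 0, "z": 0.137, "wx": 0, "wy": 0, "wz": -0.035, "gripper": 1},
    {"x": 0, "y": 0, "z": 0.137, "wx": 0, "wy": 0, "wz": -0.035, "gripper": 1},
    {"x": 0, "y": 0, "z": 0.137, "wx": 0, "wy": 0, "wz": -0.035, "gripper": 1},
    {"x": 0, "y": 0, "z": 0.137, "wx": 0, "wy": 0, "wz": -0.035, "gripper": 1},
    {"x": 0, "y": 0, "z": 0.137, "wx": 0, "wy": 0, "wz": -0.035, "gripper": 1},
    {"x": 0, "y": 0, "z": 0.137, "wx": 0, "wy": 0, "wz": -0.035, "gripper": 1},
    {"x": 0, "y": 0, "z": 0.137, "wx": 0, "wy": 0, "wz": -0.035, "gripper": 1}
  ],
  "force": 30
}}

```text
clock: 3.5
ee_pos: [632.2, 127.4, 110.8]
orientation: [2.485, 1.922, 0.001]
ft_force: [1.8, 0.2, 2.8]
opening: 14.3
gripper_force: 29.7
```

Request:
{"api": "drive_tool", "payload": {
  "moves": [
    {"x": 0, "y": 0, "z": 0, "wx": 0, "wy": 0, "wz": 0.01, "gripper": 1},
    {"x": 0, "y": 0, "z": 0, "wx": 0, "wy": 0, "wz": 0.03, "gripper": 1},
    {"x": 0, "y": 0, "z": 0, "wx": 0, "wy": 0, "wz": 0.06, "gripper": 1},
    {"x": 0, "y": 0, "z": 0, "wx": 0, "wy": 0, "wz": 0.1, "gripper": 1},
    {"x": 0, "y": 0, "z": 0, "wx": 0, "wy": 0, "wz": 0.15, "gripper": 1},
    {"x": 0, "y": 0, "z": 0, "wx": 0, "wy": 0, "wz": 0.2, "gripper": 1},
    {"x": 0, "y": 0, "z": 0, "wx": 0, "wy": 0, "wz": 0.25, "gripper": 1},
    {"x": 0, "y": 0, "z": 0, "wx": 0, "wy": 0, "wz": 0.3, "gripper": 1},
    {"x": 0, "y": 0, "z": 0, "wx": 0, "wy": 0, "wz": 0.35, "gripper": 1},
    {"x": 0, "y": 0, "z": 0, "wx": 0, "wy": 0, "wz": 0.4, "gripper": 1},
    {"x": 0, "y": 0, "z": 0, "wx": 0, "wy": 0, "wz": 0.45, "gripper": 1},
    {"x": 0, "y": 0, "z": 0, "wx": 0, "wy": 0, "wz": 0.5, "gripper": 1},
    {"x": 0, "y": 0, "z": 0, "wx": 0, "wy": 0, "wz": 0.55, "gripper": 1},
    {"x": 0, "y": 0, "z": 0, "wx": 0, "wy": 0, "wz": 0.6, "gripper": 1},
    {"x": 0, "y": 0, "z": 0, "wx": 0, "wy": 0, "wz": 0.65, "gripper": 1},
    {"x": 0, "y": 0, "z": 0, "wx": 0, "wy": 0, "wz": 0.7, "gripper": 1},
    {"x": 0, "y": 0, "z": 0, "wx": 0, "wy": 0, "wz": 0.75, "gripper": 1},
    {"x": 0, "y": 0, "z": 0, "wx": 0, "wy": 0, "wz": 0.8, "gripper": 1},
    {"x": 0, "y": 0, "z": 0, "wx": 0, "wy": 0, "wz": 0.85, "gripper": 1},
    {"x": 0, "y": 0, "z": 0, "wx": 0, "wy": 0, "wz": 0.9, "gripper": 1}
  ]
}}

```text
clock: 5.5
ee_pos: [631.8, 127.7, 110.8]
orientation: [-3.088, -0.579, 0.0]
ft_force: [-1.0, 0.9, 2.7]
opening: 13.8
gripper_force: 29.9
```

Request:
{"api": "drive_tool", "payload": {
  "moves": [
    {"x": 0, "y": 0, "z": 0, "wx": 0, "wy": 0, "wz": 0.05, "gripper": 1},
    {"x": 0, "y": 0, "z": 0, "wx": 0, "wy": 0, "wz": 0.1, "gripper": 1},
    {"x": 0, "y": 0, "z": 0, "wx": 0, "wy": 0, "wz": 0.15, "gripper": 1},
    {"x": 0, "y": 0, "z": 0, "wx": 0, "wy": 0, "wz": 0.2, "gripper": 1},
    {"x": 0, "y": 0, "z": 0, "wx": 0, "wy": 0, "wz": 0.25, "gripper": 1},
    {"x": 0, "y": 0, "z": 0, "wx": 0, "wy": 0, "wz": 0.3, "gripper": 1},
    {"x": 0, "y": 0, "z": 0, "wx": 0, "wy": 0, "wz": 0.35, "gripper": 1},
    {"x": 0, "y": 0, "z": 0, "wx": 0, "wy": 0, "wz": 0.4, "gripper": 1},
    {"x": 0, "y": 0, "z": 0, "wx": 0, "wy": 0, "wz": 0.45, "gripper": 1},
    {"x": 0, "y": 0, "z": 0, "wx": 0, "wy": 0, "wz": 0.5, "gripper": 1},
    {"x": 0, "y": 0, "z": 0, "wx": 0, "wy": 0, "wz": 0.55, "gripper": 1},
    {"x": 0, "y": 0, "z": 0, "wx": 0, "wy": 0, "wz": 0.6, "gripper": 1},
    {"x": 0, "y": 0, "z": 0, "wx": 0, "wy": 0, "wz": 0.65, "gripper": 1},
    {"x": 0, "y": 0, "z": 0, "wx": 0, "wy": 0, "wz": 0.7, "gripper": 1},
    {"x": 0, "y": 0, "z": 0, "wx": 0, "wy": 0, "wz": 0.74, "gripper": 1},
    {"x": 0, "y": 0, "z": 0, "wx": 0, "wy": 0, "wz": 0.76, "gripper": 1},
    {"x": 0, "y": 0, "z": 0, "wx": 0, "wy": 0, "wz": 0.77, "gripper": 1},
    {"x": 0, "y": 0, "z": 0, "wx": 0, "wy": 0, "wz": 0.77, "gripper": 1}
  ]
}}

```text
clock: 7.3
ee_pos: [631.8, 128.0, 110.8]
orientation: [-3.068, 0.675, 0.0]
ft_force: [-0.5, 5.5, 3.9]
opening: 13.6
gripper_force: 30.0
```

```bash
python3 -c "
from h import *
go(632,127.5,110,-114.5)
d=snap('top'); s=snap('side')
a=cv2.resize(d['image'][105:230,210:340],None,fx=3,fy=3,interpolation=2); b=cv2.resize(s['image'][165:290,205:335],None,fx=3,fy=3,interpolation=2)
cv2.imwrite('pics/t2.png',np.hstack([a,b]))"
```

```text
x 0.0005 y 0.0005 z 0.0010 wx -0.001 wy 0.000 wz -0.005 | clk 7.3 J6 120 pos [631.8 128.  110.8] open 13.6
```

View pics/t2.png

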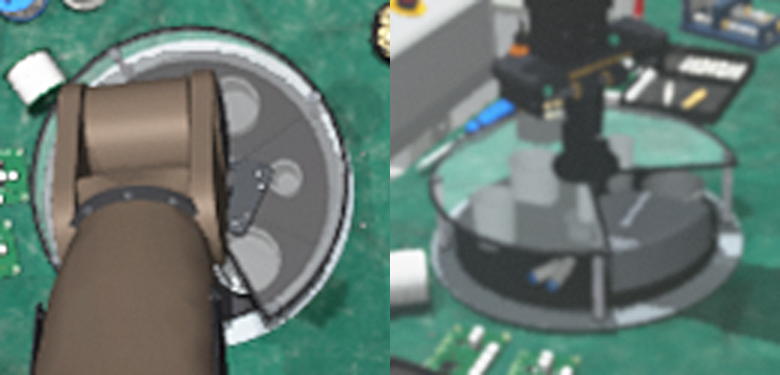

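The turn worked: pocket b/d/a are on the right and cup a, at (250,260) in the crop, is nearing the opening. Regrip half a turn back.

Request:
{"api": "drive_tool", "payload": {
  "moves": [
    {"x": 0, "y": 0, "z": 0, "wx": 0, "wy": 0, "wz": 0, "gripper": -1},
    {"x": 0, "y": 0, "z": 0, "wx": 0, "wy": 0, "wz": 0, "gripper": -1},
    {"x": 0, "y": 0, "z": 0, "wx": 0, "wy": 0, "wz": 0, "gripper": -1},
    {"x": 0, "y": 0, "z": 0, "wx": 0, "wy": 0, "wz": 0, "gripper": -1},
    {"x": 0, "y": 0, "z": 0, "wx": 0, "wy": 0, "wz": 0, "gripper": -1},
    {"x": 0, "y": 0, "z": 0, "wx": 0, "wy": 0, "wz": 0, "gripper": -1},
    {"x": 0, "y": 0, "z": 0, "wx": 0, "wy": 0, "wz": -1, "gripper": -1},
    {"x": 0, "y": 0, "z": 0, "wx": 0, "wy": 0, "wz": -1, "gripper": -1},
    {"x": 0, "y": 0, "z": 0, "wx": 0, "wy": 0, "wz": -1, "gripper": -1},
    {"x": 0, "y": 0, "z": 0, "wx": 0, "wy": 0, "wz": -1, "gripper": -1},
    {"x": 0, "y": 0, "z": 0, "wx": 0, "wy": 0, "wz": -1, "gripper": -1},
    {"x": 0, "y": 0, "z": 0, "wx": 0, "wy": 0, "wz": -1, "gripper": -1},
    {"x": 0, "y": 0, "z": 0, "wx": 0, "wy": 0, "wz": -1, "gripper": -1}
  ]
}}

```text
clock: 8.7
ee_pos: [631.9, 127.4, 110.6]
orientation: [2.991, 0.959, -0.0]
ft_force: [0.8, -0.2, 0.2]
opening: 95.1
gripper_force: 0.0
```

Request:
{"api": "drive_tool", "payload": {
  "moves": [
    {"x": 0, "y": 0, "z": 0, "wx": 0, "wy": 0, "wz": -1, "gripper": -1},
    {"x": 0, "y": 0, "z": 0, "wx": 0, "wy": 0, "wz": -1, "gripper": -1},
    {"x": 0, "y": 0, "z": 0, "wx": 0, "wy": 0, "wz": -1, "gripper": -1},
    {"x": 0, "y": 0, "z": 0, "wx": 0, "wy": 0, "wz": -1, "gripper": -1},
    {"x": 0, "y": 0, "z": 0, "wx": 0, "wy": 0, "wz": -1, "gripper": -1},
    {"x": 0, "y": 0, "z": 0, "wx": 0, "wy": 0, "wz": -1, "gripper": -1},
    {"x": 0, "y": 0, "z": 0, "wx": 0, "wy": 0, "wz": -1, "gripper": -1}
  ]
}}

```text
clock: 9.4
ee_pos: [631.9, 127.4, 110.6]
orientation: [2.111, 2.327, -0.0]
ft_force: [-0.5, -0.4, 0.1]
opening: 94.9
gripper_force: 0.0
```

Request:
{"api": "drive_tool", "payload": {
  "moves": [
    {"x": 0, "y": 0, "z": 0, "wx": 0, "wy": 0, "wz": -1, "gripper": -1},
    {"x": 0, "y": 0, "z": 0, "wx": 0, "wy": 0, "wz": -1, "gripper": -1},
    {"x": 0, "y": 0, "z": 0, "wx": 0, "wy": 0, "wz": -1, "gripper": -1},
    {"x": 0, "y": 0, "z": 0, "wx": 0, "wy": 0, "wz": -1, "gripper": -1},
    {"x": 0, "y": 0, "z": 0, "wx": 0, "wy": 0, "wz": -1, "gripper": -1},
    {"x": 0, "y": 0, "z": 0, "wx": 0, "wy": 0, "wz": -1, "gripper": -1},
    {"x": 0, "y": 0, "z": 0, "wx": 0, "wy": 0, "wz": -1, "gripper": -0.2},
    {"x": 0, "y": 0, "z": 0, "wx": 0, "wy": 0, "wz": -1, "gripper": 1},
    {"x": 0, "y": 0, "z": 0, "wx": 0, "wy": 0, "wz": -1, "gripper": 1},
    {"x": 0, "y": 0, "z": 0, "wx": 0, "wy": 0, "wz": -1, "gripper": 1},
    {"x": 0, "y": 0, "z": 0, "wx": 0, "wy": 0, "wz": -1, "gripper": 1},
    {"x": 0, "y": 0, "z": 0, "wx": 0, "wy": 0, "wz": -1, "gripper": 1},
    {"x": 0, "y": 0, "z": 0, "wx": 0, "wy": 0, "wz": -1, "gripper": 1},
    {"x": 0, "y": 0, "z": 0, "wx": 0, "wy": 0, "wz": -1, "gripper": 1},
    {"x": 0, "y": 0, "z": 0, "wx": 0, "wy": 0, "wz": -1, "gripper": 1}
  ]
}}

```text
clock: 10.9
ee_pos: [631.9, 127.4, 110.6]
orientation: [0.675, 3.068, -0.0]
ft_force: [0.5, 0.2, -0.0]
opening: 28.6
gripper_force: 0.0
```

Request:
{"api": "drive_tool", "payload": {
  "moves": [
    {"x": 0, "y": 0, "z": 0, "wx": 0, "wy": 0, "wz": 0.01, "gripper": 1},
    {"x": 0, "y": 0, "z": 0, "wx": 0, "wy": 0, "wz": 0.03, "gripper": 1},
    {"x": 0, "y": 0, "z": 0, "wx": 0, "wy": 0, "wz": 0.06, "gripper": 1},
    {"x": 0, "y": 0, "z": 0, "wx": 0, "wy": 0, "wz": 0.11, "gripper": 1},
    {"x": 0, "y": 0, "z": 0, "wx": 0, "wy": 0, "wz": 0.17, "gripper": 1},
    {"x": 0, "y": 0, "z": 0, "wx": 0, "wy": 0, "wz": 0.23, "gripper": 1},
    {"x": 0, "y": 0, "z": 0, "wx": 0, "wy": 0, "wz": 0.29, "gripper": 1},
    {"x": 0, "y": 0, "z": 0, "wx": 0, "wy": 0, "wz": 0.35, "gripper": 1},
    {"x": 0, "y": 0, "z": 0, "wx": 0, "wy": 0, "wz": 0.41, "gripper": 1},
    {"x": 0, "y": 0, "z": 0, "wx": 0, "wy": 0, "wz": 0.47, "gripper": 1},
    {"x": 0, "y": 0, "z": 0, "wx": 0, "wy": 0, "wz": 0.53, "gripper": 1},
    {"x": 0, "y": 0, "z": 0, "wx": 0, "wy": 0, "wz": 0.59, "gripper": 1},
    {"x": 0, "y": 0, "z": 0, "wx": 0, "wy": 0, "wz": 0.65, "gripper": 1},
    {"x": 0, "y": 0, "z": 0, "wx": 0, "wy": 0, "wz": 0.71, "gripper": 1},
    {"x": 0, "y": 0, "z": 0, "wx": 0, "wy": 0, "wz": 0.76, "gripper": 1},
    {"x": 0, "y": 0, "z": 0, "wx": 0, "wy": 0, "wz": 0.79, "gripper": 1},
    {"x": 0, "y": 0, "z": 0, "wx": 0, "wy": 0, "wz": 0.8, "gripper": 1},
    {"x": 0, "y": 0, "z": 0, "wx": 0, "wy": 0, "wz": 0.8, "gripper": 1}
  ]
}}

```text
clock: 12.7
ee_pos: [632.3, 127.9, 110.6]
orientation: [1.864, 2.528, 0.002]
ft_force: [3.2, 4.2, -1.3]
opening: 13.9
gripper_force: 30.0
```

```bash
python3 -c "
from h import *
go(632,127.5,110,-162.7+180)"
```

```text
x -0.0004 y -0.0005 z 0.0008 wx 0.001 wy -0.000 wz -0.002 | clk 12.7 J6 -12 pos [632.3 127.9 110.6] open 13.9
```

Request:
{"api": "drive_tool", "payload": {
  "moves": [
    {"x": 0, "y": 0, "z": 0, "wx": 0, "wy": 0, "wz": 0, "gripper": -0.3},
    {"x": 0, "y": 0, "z": 0, "wx": 0, "wy": 0, "wz": 0, "gripper": -0.3},
    {"x": 0, "y": 0, "z": 0, "wx": 0, "wy": 0, "wz": 0, "gripper": -0.3},
    {"x": 0, "y": 0, "z": -0.05, "wx": 0, "wy": 0, "wz": 0, "gripper": -0.3},
    {"x": 0, "y": 0, "z": -0.1, "wx": 0, "wy": 0, "wz": 0, "gripper": -0.3},
    {"x": 0, "y": 0, "z": -0.14, "wx": 0, "wy": 0, "wz": 0, "gripper": -0.3},
    {"x": 0, "y": 0, "z": -0.175, "wx": 0, "wy": 0, "wz": 0, "gripper": -0.3}
  ]
}}

```text
clock: 13.4
ee_pos: [631.9, 127.3, 252.7]
orientation: [1.863, 2.528, 0.001]
ft_force: [-0.4, -0.2, -1.2]
opening: 60.4
gripper_force: 0.0
```

```bash
python3 -c "
from h import *
go(480,-80,250,77.3)"
```

```text
x -0.1914 y -0.2580 z 0.0032 wx 0.001 wy 0.001 wz -1.002 | clk 13.4 J6 -12 pos [631.9 127.3 252.7] open 60.4
```

Request:
{"api": "drive_tool", "payload": {
  "moves": [
    {"x": -0.191, "y": -0.258, "z": 0, "wx": 0, "wy": 0, "wz": -1, "gripper": -0.65},
    {"x": -0.191, "y": -0.258, "z": 0, "wx": 0, "wy": 0, "wz": -1, "gripper": -0.65},
    {"x": -0.191, "y": -0.258, "z": 0, "wx": 0, "wy": 0, "wz": -1, "gripper": -0.65},
    {"x": -0.191, "y": -0.258, "z": 0, "wx": 0, "wy": 0, "wz": -1, "gripper": -0.65},
    {"x": -0.191, "y": -0.258, "z": 0, "wx": 0, "wy": 0, "wz": -1, "gripper": -0.65},
    {"x": -0.191, "y": -0.258, "z": 0, "wx": 0, "wy": 0, "wz": -1, "gripper": -0.65},
    {"x": -0.191, "y": -0.258, "z": 0, "wx": 0, "wy": 0, "wz": -1, "gripper": -0.65},
    {"x": -0.191, "y": -0.258, "z": 0, "wx": 0, "wy": 0, "wz": -1, "gripper": -0.65}
  ]
}}

```text
clock: 14.2
ee_pos: [479.7, -80.2, 250.9]
orientation: [0.347, 3.122, -0.0]
ft_force: [0.2, 0.4, -0.2]
opening: 78.8
gripper_force: 0.0
```

```bash
cat >> h.py <<'E'
AX=np.array([632,127.5]); OP=np.array([539.3,148.4])
def look(f,rz=60.):
    """crop picture + circles in the opening (rim height rz) + pot circle"""
    d=snap('top');s=snap('side')
    a=cv2.resize(d['image'][105:230,210:340],None,fx=3,fy=3,interpolation=2); b=cv2.resize(s['image'][165:290,205:335],None,fx=3,fy=3,interpolation=2)
    cv2.imwrite('pics/'+f,np.hstack([a,b]))
    g=cv2.cvtColor(d['image'],6); u,v=proj(d,[*OP,rz]).round().astype(int)
    w=24; c=cv2.GaussianBlur(g[v-w:v+w,u-w:u+w],(3,3),0).astype(np.uint8)
    m=(c>105).astype(np.uint8); n,l,st,ce=cv2.connectedComponentsWithStats(m)
    print('opening at',u,v)
    for i in range(1,n):
        if st[i,4]>25:
            ct=max(cv2.findContours((l==i).astype(np.uint8),0,1)[0],key=len)
            e=cv2.fitEllipse(cv2.convexHull(ct)) if len(ct)>5 else None
            if e: print(st[i],'ell',np.round(e[0],1)+[u-w,v-w],np.round(e[1],1),'world',ray(d,e[0][0]+u-w,e[0][1]+v-w,rz).round(1)[:2])
    hsv=cv2.cvtColor(d['image'],40)
    return d,s
def pot(d,rz=36.,near=(500,-251)):
    hsv=cv2.cvtColor(d['image'],40); ng=~((hsv[...,0]>65)&(hsv[...,0]<100)&(hsv[...,1]>90))
    u,v=proj(d,[*near,rz]).round().astype(int); M=np.zeros(ng.shape,np.uint8); w=30; M[v-w:v+w,u-w:u+w]=ng[v-w:v+w,u-w:u+w]
    n,l,st,ce=cv2.connectedComponentsWithStats(M)
    for i in range(1,n):
        if st[i,4]>300:
            ct=max(cv2.findContours((l==i).astype(np.uint8),0,1)[0],key=len); e=cv2.fitEllipse(ct)
            print('pot',st[i],np.round(e[0],1),np.round(e[1],1),'world@rim',ray(d,*e[0],rz).round(1)[:2],'mid',ray(d,*e[0],18).round(1)[:2])
E
python3 -c "
from h import *
d,s=look('t3.png'); pot(d)"
```

```text
opening at 267 197Traceback (most recent call last):
  File "<string>", line 3, in <module>
    d,s=look('t3.png'); pot(d)
        ~~~~^^^^^^^^^^
  File "h.py", line 45, in look
    e=cv2.fitEllipse(cv2.convexHull(ct)) if len(ct)>5 else None
      ~~~~~~~~~~~~~~^^^^^^^^^^^^^^^^^^^^
cv2.error: OpenCV(4.12.0) /io/opencv/modules/imgproc/src/shapedescr.cpp:361: error: (-201:Incorrect size of input array) There should be at least 5 points to fit the ellipse in function 'fitEllipseNoDirect'
```

View pics/t3.png

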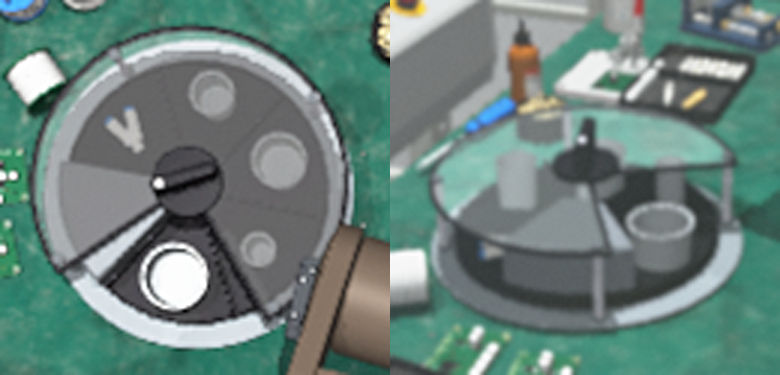

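Cup a stands in the opening: top crop (174,276), side crop rim (659,222). The closed sector is at left, all cups are upright, and the fitting is in its pocket.

```bash
sed -i "s/if len(ct)>5 else None/if st[i,4]<1500 and len(cv2.convexHull(ct))>6 else None/" h.py
python3 -c "
from h import *
d,s=look('t3b.png'); pot(d)
q=lambda u,v:(205+(u-390+.5)/3-.5,165+(v+.5)/3-.5)
t=lambda u,v:(210+(u+.5)/3-.5,105+(v+.5)/3-.5)
print(pt2(d,t(174,275),s,q(660,222)),ray(d,*t(174,275),60))
go(539.5,148.4,150,77.3)"
```

```text
opening at 267 197
[  0   1  22  23 149] ell [247.4 188.1] [ 7.4 41.5] world [566.2 209.1]
[ 13  12  24  24 449] ell [267.5 196.6] [23.4 23.9] world [539.7 146.9]
pot [367 193  15  46 468] [372.4 213.7] [13.6 46.9] world@rim [ 486.7 -175.9] mid [ 487.4 -177.2]
pot [383 196  28  30 600] [396.5 210. ] [26.2 28. ] world@rim [ 497.6 -250.3] mid [ 498.5 -252.5]
(array([540.7104923 , 146.62916925,  57.81085414]), [np.float64(0.06886593470212957), np.float64(0.06886593470213472)]) [540.47878488 146.31533846  60.        ]
x -0.0086 y 0.2940 z 0.1257 wx -0.000 wy -0.000 wz -0.004 | clk 14.4 J6 -94 pos [480.1 -79.3 250.5] open 78.4
```

Request:
{"api": "drive_tool", "payload": {
  "moves": [
    {"x": -0.0096, "y": 0.2925, "z": 0, "wx": 0, "wy": 0, "wz": -0.004, "gripper": -0.65},
    {"x": -0.0096, "y": 0.2925, "z": 0, "wx": 0, "wy": 0, "wz": -0.004, "gripper": -0.65},
    {"x": -0.0096, "y": 0.2925, "z": 0, "wx": 0, "wy": 0, "wz": -0.004, "gripper": -0.65},
    {"x": -0.0096, "y": 0.2925, "z": 0, "wx": 0, "wy": 0, "wz": -0.004, "gripper": -0.65},
    {"x": -0.0096, "y": 0.2925, "z": 0.0625, "wx": 0, "wy": 0, "wz": -0.004, "gripper": -0.65},
    {"x": -0.0096, "y": 0.2925, "z": 0.125, "wx": 0, "wy": 0, "wz": -0.004, "gripper": -0.65},
    {"x": -0.0096, "y": 0.2925, "z": 0.17, "wx": 0, "wy": 0, "wz": -0.004, "gripper": -0.65},
    {"x": -0.0096, "y": 0.2925, "z": 0.21, "wx": 0, "wy": 0, "wz": -0.004, "gripper": -0.65},
    {"x": -0.0096, "y": 0.2925, "z": 0.235, "wx": 0, "wy": 0, "wz": -0.004, "gripper": -0.65},
    {"x": -0.0096, "y": 0.2925, "z": 0.249, "wx": 0, "wy": 0, "wz": -0.004, "gripper": -0.65},
    {"x": -0.0096, "y": 0.2925, "z": 0.249, "wx": 0, "wy": 0, "wz": -0.004, "gripper": -0.65}
  ]
}}

```text
clock: 15.5
ee_pos: [538.8, 147.1, 50.3]
orientation: [-0.344, -3.121, 0.001]
ft_force: [0.2, -0.5, 0.5]
opening: 78.3
gripper_force: 0.0
```

Request:
{"api": "drive_tool", "payload": {
  "moves": [
    {"x": 0, "y": 0, "z": 0, "wx": 0, "wy": 0, "wz": 0, "gripper": 1},
    {"x": 0, "y": 0, "z": 0, "wx": 0, "wy": 0, "wz": 0, "gripper": 1},
    {"x": 0, "y": 0, "z": 0, "wx": 0, "wy": 0, "wz": 0, "gripper": 1},
    {"x": 0, "y": 0, "z": 0, "wx": 0, "wy": 0, "wz": 0, "gripper": 1},
    {"x": 0, "y": 0, "z": 0, "wx": 0, "wy": 0, "wz": 0, "gripper": 1}
  ],
  "force": 20
}}

```text
clock: 16.0
ee_pos: [539.8, 147.0, 52.5]
orientation: [0.343, 3.121, 0.001]
ft_force: [-0.6, 0.2, 7.4]
opening: 64.9
gripper_force: 20.0
```

```bash
python3 -c "
from h import *
go(540,147,150,77.3)"
```

```text
x -0.0004 y 0.0001 z -0.1219 wx 0.001 wy 0.002 wz 0.002 | clk 16.0 J6 -69 pos [539.8 147.   52.5] open 64.9
```

Request:
{"api": "drive_tool", "payload": {
  "moves": [
    {"x": 0, "y": 0, "z": -0.02, "wx": 0, "wy": 0, "wz": 0, "gripper": 1},
    {"x": 0, "y": 0, "z": -0.06, "wx": 0, "wy": 0, "wz": 0, "gripper": 1},
    {"x": 0, "y": 0, "z": -0.11, "wx": 0, "wy": 0, "wz": 0, "gripper": 1},
    {"x": 0, "y": 0, "z": -0.16, "wx": 0, "wy": 0, "wz": 0, "gripper": 1},
    {"x": 0, "y": 0, "z": -0.19, "wx": 0, "wy": 0, "wz": 0, "gripper": 1},
    {"x": 0, "y": 0, "z": -0.19, "wx": 0, "wy": 0, "wz": 0, "gripper": 1}
  ]
}}

```text
clock: 16.6
ee_pos: [540.3, 147.1, 207.0]
orientation: [0.343, 3.117, 0.002]
ft_force: [0.9, -0.4, -1.1]
opening: 64.9
gripper_force: 20.0
```

```bash
python3 -c "
from h import *
go(499,-251.3,120,77.3)"
```

```text
x -0.0571 y -0.4975 z 0.1080 wx 0.002 wy 0.006 wz 0.002 | clk 16.6 J6 -69 pos [540.3 147.1 207. ] open 64.9
```

Request:
{"api": "drive_tool", "payload": {
  "moves": [
    {"x": -0.003, "y": -0.03, "z": 0, "wx": 0, "wy": 0, "wz": 0, "gripper": 1},
    {"x": -0.009, "y": -0.08, "z": 0, "wx": 0, "wy": 0, "wz": 0, "gripper": 1},
    {"x": -0.016, "y": -0.14, "z": 0, "wx": 0, "wy": 0, "wz": 0, "gripper": 1},
    {"x": -0.023, "y": -0.2, "z": 0, "wx": 0, "wy": 0, "wz": 0, "gripper": 1},
    {"x": -0.03, "y": -0.26, "z": 0, "wx": 0, "wy": 0, "wz": 0, "gripper": 1},
    {"x": -0.037, "y": -0.32, "z": 0, "wx": 0, "wy": 0, "wz": 0, "gripper": 1},
    {"x": -0.044, "y": -0.38, "z": 0, "wx": 0, "wy": 0, "wz": 0, "gripper": 1},
    {"x": -0.05, "y": -0.44, "z": 0, "wx": 0, "wy": 0, "wz": 0, "gripper": 1},
    {"x": -0.055, "y": -0.48, "z": 0, "wx": 0, "wy": 0, "wz": 0, "gripper": 1},
    {"x": -0.057, "y": -0.4975, "z": 0.02, "wx": 0, "wy": 0, "wz": 0, "gripper": 1},
    {"x": -0.057, "y": -0.4975, "z": 0.06, "wx": 0, "wy": 0, "wz": 0, "gripper": 1},
    {"x": -0.057, "y": -0.4975, "z": 0.09, "wx": 0, "wy": 0, "wz": 0, "gripper": 1},
    {"x": -0.057, "y": -0.4975, "z": 0.108, "wx": 0, "wy": 0, "wz": 0, "gripper": 1},
    {"x": -0.057, "y": -0.4975, "z": 0.108, "wx": 0, "wy": 0, "wz": 0, "gripper": 1}
  ]
}}

```text
clock: 18.0
ee_pos: [495.9, -250.8, 114.3]
orientation: [-0.343, -3.118, -0.004]
ft_force: [1.1, -0.2, 0.6]
opening: 64.6
gripper_force: 20.0
```

```bash
python3 -c "
from h import *
s=snap('side'); cv2.imwrite('pics/p4.png',cv2.resize(s['image'][120:230,290:400],None,fx=5,fy=5,interpolation=2))
go(499,-251.3,40,77.3)"
```

```text
x -0.0032 y 0.0003 z 0.0946 wx 0.001 wy -0.003 wz 0.002 | clk 18.1 J6 -111 pos [ 496.6 -251.1  115.7] open 64.8
```

View pics/p4.png

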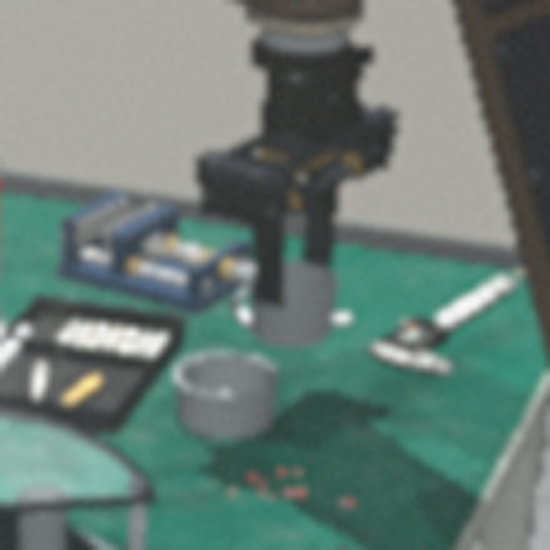

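The pot was knocked: its rim centre is now at crop (226,375), about 11 px left of before, while the cup hangs at (293,300). Measuring it again.

```bash
python3 -c "
from h import *
d=snap('top');s=snap('side')
o=(346.6,197.2)
hs=cv2.cvtColor(s['image'],40); ng=~((hs[...,0]>65)&(hs[...,0]<100)&(hs[...,1]>90))
x0,y0,x1,y1=320,186,352,212
M=np.zeros(ng.shape,np.uint8);M[y0:y1,x0:x1]=ng[y0:y1,x0:x1]
n,l,st,c=cv2.connectedComponentsWithStats(M);print(st[1:],c[1:].round(1))
n=(290+226.5/5-.5,120+375.5/5-.5)
print(ray(s,*n,36),ray(s,*n,36)-ray(s,*o,36))
for z in(36,): pot(d,z,near=(500,-220))
a=cv2.resize(d['image'][160:260,350:450],None,fx=4,fy=4,interpolation=2); cv2.imwrite('pics/p5.png',np.hstack([a,cv2.resize(s['image'][170:230,310:370],(400,400),interpolation=2)]))
"
```

```text
[[320 186  31  23 438]
 [340 186  12   3  32]
 [350 200   2   2   3]
 [333 211   1   1   1]] [[333.6 197.5]
 [346.1 186.9]
 [350.3 200.3]
 [333.  211. ]]
[ 544.27098152 -246.3300633    36.        ] [48.45350594 -4.61269558  0.        ]
pot [ 366  179   51   60 2493] [394.7 212.3] [49.4 68.5] world@rim [ 490.8 -244.7] mid [ 491.5 -246.8]
```

View pics/p5.png

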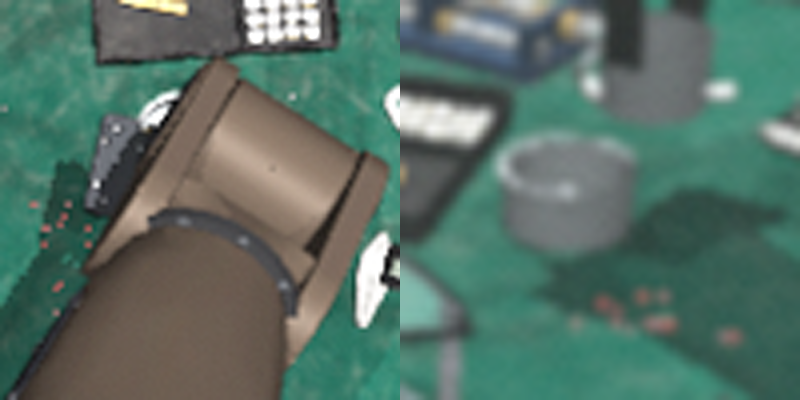

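The pot is mostly hidden by the arm in the top view. I'll move aside (+y) to see it.

Request:
{"api": "drive_tool", "payload": {
  "moves": [
    {"x": 0, "y": 0.05, "z": -0.1, "wx": 0, "wy": 0, "wz": 0, "gripper": 1},
    {"x": 0.01, "y": 0.1, "z": -0.1, "wx": 0, "wy": 0, "wz": 0, "gripper": 1},
    {"x": 0.02, "y": 0.16, "z": -0.1, "wx": 0, "wy": 0, "wz": 0, "gripper": 1},
    {"x": 0.03, "y": 0.22, "z": -0.1, "wx": 0, "wy": 0, "wz": 0, "gripper": 1},
    {"x": 0.03, "y": 0.24, "z": -0.1, "wx": 0, "wy": 0, "wz": 0, "gripper": 1},
    {"x": 0.03, "y": 0.24, "z": -0.1, "wx": 0, "wy": 0, "wz": 0, "gripper": 1}
  ]
}}

```text
clock: 18.75
ee_pos: [515.9, -55.8, 198.4]
orientation: [0.337, 3.121, 0.0]
ft_force: [-0.4, -0.6, -0.4]
opening: 64.7
gripper_force: 20.0
```

```bash
python3 -c "
from h import *
d=snap('top');s=snap('side')
hsv=cv2.cvtColor(d['image'],40); ng=~((hsv[...,0]>65)&(hsv[...,0]<100)&(hsv[...,1]>90))
M=np.zeros(ng.shape,np.uint8);M[176:225,378:425]=ng[176:225,378:425]
n,l,st,c=cv2.connectedComponentsWithStats(M);print(st[1:].tolist(),c[1:].round(1).tolist())
pot(d,36,near=(548,-254))
go(548,-254,120,77.3)
"
```

```text
[[400, 176, 3, 1, 3], [378, 178, 3, 4, 9], [389, 178, 1, 1, 1], [420, 180, 3, 2, 4], [382, 182, 28, 27, 589], [412, 183, 4, 3, 8], [418, 183, 6, 5, 13], [385, 184, 1, 1, 1], [418, 209, 1, 1, 1], [397, 212, 1, 1, 1], [423, 212, 2, 2, 3], [397, 217, 1, 2, 2], [403, 223, 2, 2, 4], [416, 222, 2, 1, 2], [419, 222, 1, 1, 1], [412, 224, 1, 1, 1]] [[401.0, 176.0], [378.9, 179.4], [389.0, 178.0], [421.0, 180.2], [395.6, 195.1], [413.8, 184.1], [420.7, 184.9], [385.0, 184.0], [418.0, 209.0], [397.0, 212.0], [423.7, 212.3], [397.0, 217.5], [403.5, 223.5], [416.5, 222.0], [419.0, 222.0], [412.0, 224.0]]
pot [373 164  54  13 553] [395.9 169. ] [11.2 68.8] world@rim [ 625.6 -250.1] mid [ 627.9 -252.3]
pot [382 182  28  27 589] [395.6 195.1] [26.3 26.8] world@rim [ 543.9 -248.1] mid [ 545.3 -250.2]
x -0.0918 y -0.2300 z 0.0976 wx -0.000 wy 0.002 wz 0.004 | clk 18.9 J6 -91 pos [515.8 -58.5 197.9] open 65.3
```

Request:
{"api": "drive_tool", "payload": {
  "moves": [
    {"x": -0.02, "y": -0.05, "z": 0.0, "wx": 0, "wy": 0, "wz": 0, "gripper": 1},
    {"x": -0.04, "y": -0.1, "z": 0.0, "wx": 0, "wy": 0, "wz": 0, "gripper": 1},
    {"x": -0.06, "y": -0.155, "z": 0.0, "wx": 0, "wy": 0, "wz": 0, "gripper": 1},
    {"x": -0.08, "y": -0.205, "z": 0.0, "wx": 0, "wy": 0, "wz": 0, "gripper": 1},
    {"x": -0.0874, "y": -0.2246, "z": 0.03, "wx": 0, "wy": 0, "wz": 0, "gripper": 1},
    {"x": -0.0874, "y": -0.2246, "z": 0.07, "wx": 0, "wy": 0, "wz": 0, "gripper": 1},
    {"x": -0.0874, "y": -0.2246, "z": 0.1, "wx": 0, "wy": 0, "wz": 0, "gripper": 1},
    {"x": -0.0874, "y": -0.2246, "z": 0.125, "wx": 0, "wy": 0, "wz": 0, "gripper": 1},
    {"x": -0.0874, "y": -0.2246, "z": 0.14, "wx": 0, "wy": 0, "wz": 0, "gripper": 1},
    {"x": -0.0874, "y": -0.2246, "z": 0.145, "wx": 0, "wy": 0, "wz": 0, "gripper": 1},
    {"x": -0.0874, "y": -0.2246, "z": 0.145, "wx": 0, "wy": 0, "wz": 0, "gripper": 1}
  ]
}}

```text
clock: 19.95
ee_pos: [544.7, -250.0, 81.2]
orientation: [-0.344, -3.123, 0.0]
ft_force: [-0.6, -0.3, 0.3]
opening: 65.2
gripper_force: 20.0
```

```bash
python3 -c "
from h import *
go(545.5,-249,40,77.3)
s=snap('side')
cv2.imwrite('pics/p6.png',cv2.resize(s['image'][160:220,305:365],(480,480),interpolation=2))"
```

```text
x -0.0007 y 0.0014 z 0.0514 wx -0.000 wy 0.000 wz 0.002 | clk 19.9 J6 -108 pos [ 544.7 -250.    81.2] open 65.2
```

View pics/p6.png

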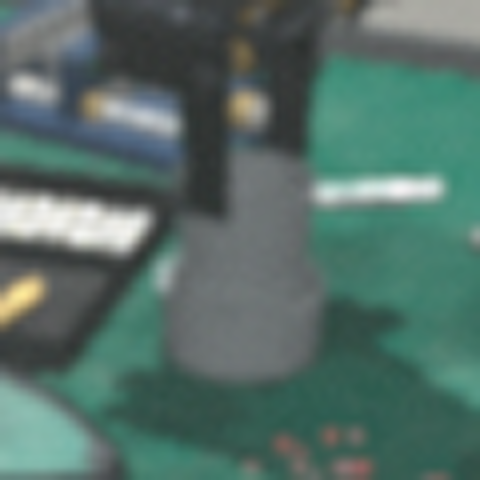

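The cup (centre column about 244) is in line above the pot (about 245). Lowering.

Request:
{"api": "drive_tool", "payload": {
  "moves": [
    {"x": -0.0007, "y": 0.001, "z": 0.01, "wx": 0, "wy": 0, "wz": 0, "gripper": 1},
    {"x": -0.0007, "y": 0.001, "z": 0.02, "wx": 0, "wy": 0, "wz": 0, "gripper": 1},
    {"x": -0.0007, "y": 0.001, "z": 0.03, "wx": 0, "wy": 0, "wz": 0, "gripper": 1},
    {"x": -0.0007, "y": 0.001, "z": 0.038, "wx": 0, "wy": 0, "wz": 0, "gripper": 1},
    {"x": -0.0007, "y": 0.001, "z": 0.044, "wx": 0, "wy": 0, "wz": 0, "gripper": 1},
    {"x": -0.0007, "y": 0.001, "z": 0.049, "wx": 0, "wy": 0, "wz": 0, "gripper": 1},
    {"x": -0.0007, "y": 0.001, "z": 0.049, "wx": 0, "wy": 0, "wz": 0, "gripper": 1}
  ]
}}

```text
clock: 20.7
ee_pos: [545.3, -248.7, 41.3]
orientation: [-0.343, -3.122, -0.0]
ft_force: [-0.8, -0.0, -0.8]
opening: 65.2
gripper_force: 20.0
```

Request:
{"api": "drive_tool", "payload": {
  "moves": [
    {"x": 0, "y": 0, "z": 0, "wx": 0, "wy": 0, "wz": 0, "gripper": -0.65},
    {"x": 0, "y": 0, "z": 0, "wx": 0, "wy": 0, "wz": 0, "gripper": -0.65},
    {"x": 0, "y": 0, "z": 0, "wx": 0, "wy": 0, "wz": 0, "gripper": -0.65},
    {"x": 0, "y": 0, "z": -0.03, "wx": 0, "wy": 0, "wz": 0, "gripper": -0.65},
    {"x": 0, "y": 0, "z": -0.08, "wx": 0, "wy": 0, "wz": 0, "gripper": -0.65},
    {"x": 0, "y": 0, "z": -0.14, "wx": 0, "wy": 0, "wz": 0, "gripper": -0.3},
    {"x": 0, "y": 0, "z": -0.2, "wx": 0, "wy": 0, "wz": 0, "gripper": -0.3},
    {"x": 0, "y": 0, "z": -0.2, "wx": 0, "wy": 0, "wz": 0, "gripper": -0.3}
  ]
}}

```text
clock: 21.5
ee_pos: [547.5, -249.9, 208.4]
orientation: [0.342, 3.113, -0.007]
ft_force: [-0.1, -0.2, -0.7]
opening: 63.5
gripper_force: 0.0
```

```bash
python3 -c "
from h import *
go(632,127.5,200,17.3)"
```

```text
x -0.0006 y 0.4834 z 0.0089 wx 0.002 wy 0.010 wz 1.003 | clk 21.5 J6 -108 pos [ 547.5 -249.9  208.4] open 63.5
```

Request:
{"api": "drive_tool", "payload": {
  "moves": [
    {"x": 0, "y": 0.4825, "z": 0, "wx": 0, "wy": 0, "wz": 1, "gripper": -0.3},
    {"x": 0, "y": 0.4825, "z": 0, "wx": 0, "wy": 0, "wz": 1, "gripper": -0.3},
    {"x": 0, "y": 0.4825, "z": 0, "wx": 0, "wy": 0, "wz": 1, "gripper": -0.3},
    {"x": 0, "y": 0.4825, "z": 0, "wx": 0, "wy": 0, "wz": 1, "gripper": -0.3},
    {"x": 0, "y": 0.4825, "z": 0, "wx": 0, "wy": 0, "wz": 1, "gripper": -0.3},
    {"x": 0, "y": 0.4825, "z": 0, "wx": 0, "wy": 0, "wz": 1, "gripper": -0.3},
    {"x": 0, "y": 0.4825, "z": 0, "wx": 0, "wy": 0, "wz": 1, "gripper": -0.3},
    {"x": 0, "y": 0.4825, "z": 0, "wx": 0, "wy": 0, "wz": 1, "gripper": -0.3},
    {"x": 0, "y": 0.4825, "z": 0, "wx": 0, "wy": 0, "wz": 1, "gripper": -0.3},
    {"x": 0, "y": 0.4825, "z": 0, "wx": 0, "wy": 0, "wz": 1, "gripper": -0.3},
    {"x": 0, "y": 0.4825, "z": 0, "wx": 0, "wy": 0, "wz": 1, "gripper": -0.3}
  ]
}}

```text
clock: 22.6
ee_pos: [629.1, 127.2, 201.4]
orientation: [-1.858, -2.533, 0.001]
ft_force: [0.2, 0.4, 0.6]
opening: 61.7
gripper_force: 0.0
```

```bash
python3 -c "
from h import *
d=snap('top'); 
a=cv2.resize(d['image'][160:260,350:450],None,fx=4,fy=4,interpolation=2); cv2.imwrite('pics/p7.png',a)
pot(d,40,near=(545.5,-249))
go(632,127.5,110,17.3)"
```

```text
pot [373 165  53  12 493] [395.3 169.5] [10.2 67.2] world@rim [ 623.4 -247.9] mid [ 626.2 -250.5]
pot [382 182  28  27 586] [395.6 195.1] [26.2 26.7] world@rim [ 543.6 -247.5] mid [ 545.3 -250.1]
x -0.0001 y 0.0037 z 0.1145 wx -0.000 wy 0.000 wz 0.002 | clk 22.6 J6 -12 pos [629.2 126.7 201.6] open 61.7
```

View pics/p7.png

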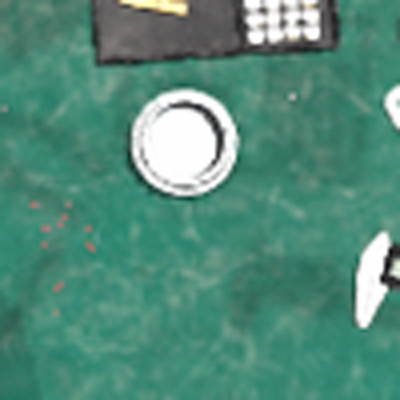

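Cup a is nested in the pot at crop (183,143). Now turn to cup b.

Request:
{"api": "drive_tool", "payload": {
  "moves": [
    {"x": 0, "y": 0.0037, "z": 0.05, "wx": 0, "wy": 0, "wz": 0, "gripper": 0.2},
    {"x": 0, "y": 0.0037, "z": 0.09, "wx": 0, "wy": 0, "wz": 0, "gripper": 0.2},
    {"x": 0, "y": 0.0037, "z": 0.108, "wx": 0, "wy": 0, "wz": 0, "gripper": 0.2},
    {"x": 0, "y": 0.0037, "z": 0.114, "wx": 0, "wy": 0, "wz": 0, "gripper": 1},
    {"x": 0, "y": 0.0037, "z": 0.114, "wx": 0, "wy": 0, "wz": 0, "gripper": 1},
    {"x": 0, "y": 0.0037, "z": 0.114, "wx": 0, "wy": 0, "wz": 0, "gripper": 1},
    {"x": 0, "y": 0.0037, "z": 0.114, "wx": 0, "wy": 0, "wz": 0, "gripper": 1},
    {"x": 0, "y": 0.0037, "z": 0.114, "wx": 0, "wy": 0, "wz": 0, "gripper": 1},
    {"x": 0, "y": 0.0037, "z": 0.114, "wx": 0, "wy": 0, "wz": 0, "gripper": 1}
  ],
  "force": 30
}}

```text
clock: 23.55
ee_pos: [632.1, 128.5, 112.0]
orientation: [1.858, 2.532, -0.0]
ft_force: [-4.1, -3.8, 5.7]
opening: 13.9
gripper_force: 30.0
```

Request:
{"api": "drive_tool", "payload": {
  "moves": [
    {"x": 0, "y": 0, "z": 0, "wx": 0, "wy": 0, "wz": 0.01, "gripper": 1},
    {"x": 0, "y": 0, "z": 0, "wx": 0, "wy": 0, "wz": 0.03, "gripper": 1},
    {"x": 0, "y": 0, "z": 0, "wx": 0, "wy": 0, "wz": 0.06, "gripper": 1},
    {"x": 0, "y": 0, "z": 0, "wx": 0, "wy": 0, "wz": 0.11, "gripper": 1},
    {"x": 0, "y": 0, "z": 0, "wx": 0, "wy": 0, "wz": 0.17, "gripper": 1},
    {"x": 0, "y": 0, "z": 0, "wx": 0, "wy": 0, "wz": 0.23, "gripper": 1},
    {"x": 0, "y": 0, "z": 0, "wx": 0, "wy": 0, "wz": 0.29, "gripper": 1},
    {"x": 0, "y": 0, "z": 0, "wx": 0, "wy": 0, "wz": 0.35, "gripper": 1},
    {"x": 0, "y": 0, "z": 0, "wx": 0, "wy": 0, "wz": 0.41, "gripper": 1},
    {"x": 0, "y": 0, "z": 0, "wx": 0, "wy": 0, "wz": 0.47, "gripper": 1},
    {"x": 0, "y": 0, "z": 0, "wx": 0, "wy": 0, "wz": 0.53, "gripper": 1},
    {"x": 0, "y": 0, "z": 0, "wx": 0, "wy": 0, "wz": 0.59, "gripper": 1},
    {"x": 0, "y": 0, "z": 0, "wx": 0, "wy": 0, "wz": 0.65, "gripper": 1},
    {"x": 0, "y": 0, "z": 0, "wx": 0, "wy": 0, "wz": 0.71, "gripper": 1},
    {"x": 0, "y": 0, "z": 0, "wx": 0, "wy": 0, "wz": 0.77, "gripper": 1},
    {"x": 0, "y": 0, "z": 0, "wx": 0, "wy": 0, "wz": 0.83, "gripper": 1},
    {"x": 0, "y": 0, "z": 0, "wx": 0, "wy": 0, "wz": 0.89, "gripper": 1},
    {"x": 0, "y": 0, "z": 0, "wx": 0, "wy": 0, "wz": 0.95, "gripper": 1}
  ]
}}

```text
clock: 25.35
ee_pos: [632.7, 128.4, 112.0]
orientation: [2.842, 1.335, 0.002]
ft_force: [-0.7, -4.1, 4.8]
opening: 13.5
gripper_force: 30.0
```

Request:
{"api": "drive_tool", "payload": {
  "moves": [
    {"x": 0, "y": 0, "z": 0, "wx": 0, "wy": 0, "wz": 0.06, "gripper": 1},
    {"x": 0, "y": 0, "z": 0, "wx": 0, "wy": 0, "wz": 0.12, "gripper": 1},
    {"x": 0, "y": 0, "z": 0, "wx": 0, "wy": 0, "wz": 0.18, "gripper": 1},
    {"x": 0, "y": 0, "z": 0, "wx": 0, "wy": 0, "wz": 0.24, "gripper": 1},
    {"x": 0, "y": 0, "z": 0, "wx": 0, "wy": 0, "wz": 0.3, "gripper": 1},
    {"x": 0, "y": 0, "z": 0, "wx": 0, "wy": 0, "wz": 0.36, "gripper": 1},
    {"x": 0, "y": 0, "z": 0, "wx": 0, "wy": 0, "wz": 0.42, "gripper": 1},
    {"x": 0, "y": 0, "z": 0, "wx": 0, "wy": 0, "wz": 0.48, "gripper": 1},
    {"x": 0, "y": 0, "z": 0, "wx": 0, "wy": 0, "wz": 0.54, "gripper": 1},
    {"x": 0, "y": 0, "z": 0, "wx": 0, "wy": 0, "wz": 0.6, "gripper": 1},
    {"x": 0, "y": 0, "z": 0, "wx": 0, "wy": 0, "wz": 0.66, "gripper": 1},
    {"x": 0, "y": 0, "z": 0, "wx": 0, "wy": 0, "wz": 0.72, "gripper": 1},
    {"x": 0, "y": 0, "z": 0, "wx": 0, "wy": 0, "wz": 0.78, "gripper": 1},
    {"x": 0, "y": 0, "z": 0, "wx": 0, "wy": 0, "wz": 0.84, "gripper": 1},
    {"x": 0, "y": 0, "z": 0, "wx": 0, "wy": 0, "wz": 0.9, "gripper": 1},
    {"x": 0, "y": 0, "z": 0, "wx": 0, "wy": 0, "wz": 0.96, "gripper": 1},
    {"x": 0, "y": 0, "z": 0, "wx": 0, "wy": 0, "wz": 1, "gripper": 1},
    {"x": 0, "y": 0, "z": 0, "wx": 0, "wy": 0, "wz": 1, "gripper": 1}
  ]
}}

```text
clock: 27.15
ee_pos: [633.0, 127.8, 112.1]
orientation: [3.129, -0.264, 0.004]
ft_force: [0.5, -7.8, 3.0]
opening: 13.9
gripper_force: 30.0
```

Request:
{"api": "drive_tool", "payload": {
  "moves": [
    {"x": 0, "y": 0, "z": 0, "wx": 0, "wy": 0, "wz": 0.02, "gripper": 1},
    {"x": 0, "y": 0, "z": 0, "wx": 0, "wy": 0, "wz": 0.04, "gripper": 1},
    {"x": 0, "y": 0, "z": 0, "wx": 0, "wy": 0, "wz": 0.05, "gripper": 1},
    {"x": 0, "y": 0, "z": 0, "wx": 0, "wy": 0, "wz": 0.05, "gripper": -0.3},
    {"x": 0, "y": 0, "z": 0, "wx": 0, "wy": 0, "wz": 0.05, "gripper": -0.3},
    {"x": 0, "y": 0, "z": 0, "wx": 0, "wy": 0, "wz": 0.05, "gripper": -0.3},
    {"x": 0, "y": 0, "z": -0.04, "wx": 0, "wy": 0, "wz": 0.05, "gripper": -0.3},
    {"x": 0, "y": 0, "z": -0.09, "wx": 0, "wy": 0, "wz": 0.05, "gripper": -0.3},
    {"x": 0, "y": 0, "z": -0.14, "wx": 0, "wy": 0, "wz": 0.05, "gripper": -0.3},
    {"x": 0, "y": 0, "z": -0.14, "wx": 0, "wy": 0, "wz": 0.05, "gripper": -0.3}
  ]
}}

```text
clock: 28.15
ee_pos: [634.0, 129.4, 228.4]
orientation: [-3.121, 0.342, -0.014]
ft_force: [0.4, 0.4, 0.8]
opening: 60.6
gripper_force: 0.0
```

```bash
python3 -c "
from h import *
go(500,-80,230,-102.7)
go(500,-80,230,-42.7)"
```

```text
x -0.1068 y 0.2918 z -0.0038 wx -0.003 wy -0.008 wz 0.003 | clk 28.1 J6 108 pos [634.  129.4 228.4] open 60.6
x -0.1068 y 0.2918 z -0.0038 wx 0.002 wy -0.009 wz -0.997 | clk 28.1 J6 108 pos [634.  129.4 228.4] open 60.6
```

Request:
{"api": "drive_tool", "payload": {
  "moves": [
    {"x": -0.107, "y": 0.292, "z": 0, "wx": 0, "wy": 0, "wz": 0, "gripper": -0.43},
    {"x": -0.107, "y": 0.292, "z": 0, "wx": 0, "wy": 0, "wz": 0, "gripper": -0.43},
    {"x": -0.107, "y": 0.292, "z": 0, "wx": 0, "wy": 0, "wz": 0, "gripper": -0.43},
    {"x": -0.107, "y": 0.292, "z": 0, "wx": 0, "wy": 0, "wz": 0, "gripper": -0.43},
    {"x": -0.107, "y": 0.292, "z": 0, "wx": 0, "wy": 0, "wz": 0, "gripper": -0.43},
    {"x": -0.107, "y": 0.292, "z": 0, "wx": 0, "wy": 0, "wz": 0, "gripper": -0.43},
    {"x": -0.107, "y": 0.292, "z": 0, "wx": 0, "wy": 0, "wz": 0, "gripper": -0.43}
  ]
}}

```text
clock: 28.85
ee_pos: [497.7, -81.2, 222.7]
orientation: [-3.122, 0.347, -0.001]
ft_force: [0.9, 0.2, 0.9]
opening: 68.1
gripper_force: 0.0
```

```bash
python3 -c "
from h import *
d,s=look('t8.png',66); pot(d,36,near=(545.5,-249))
go(539.5,147,57,-102.7)"
```

```text
opening at 267 197
[ 0  0  9 10 71] ell [244.5 177.2] [ 9.  13.8] world [599.2 217.2]
[ 13  13  21  20 323] ell [266.1 195.8] [19.9 20.5] world [541.7 150.5]
pot [373 165  53  12 494] [395.4 169.5] [10.2 67.3] world@rim [ 623.9 -248.6] mid [ 626.2 -250.8]
pot [382 182  28  27 586] [395.6 195.1] [26.2 26.7] world@rim [ 544. -248.] mid [ 545.3 -250.1]
pot [366 186  16  39 481] [371.9 205. ] [14.4 42.4] world@rim [ 513.7 -174.6] mid [ 514.8 -175.9]
x -0.0113 y -0.2880 z 0.2069 wx -0.000 wy -0.000 wz 0.003 | clk 28.9 J6 86 pos [498.3 -79.9 222.5] open 68.4
```

View pics/t8.png

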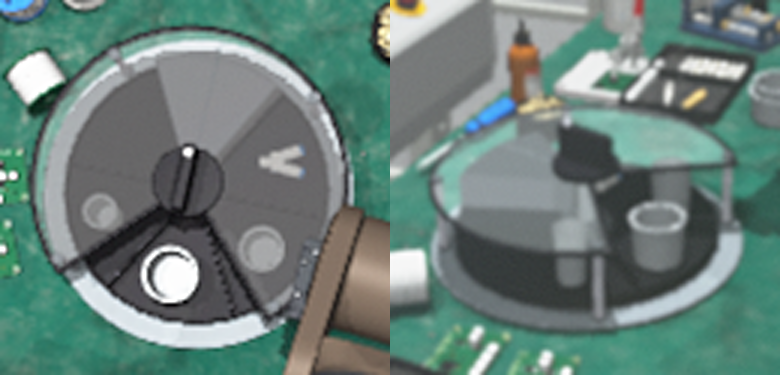

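Cup b stands in the opening: top crop (170,274), side rim (656,215). The others are upright. Picking it.

Request:
{"api": "drive_tool", "payload": {
  "moves": [
    {"x": -0.0096, "y": -0.293, "z": 0, "wx": 0, "wy": 0, "wz": 0, "gripper": -0.43},
    {"x": -0.0096, "y": -0.293, "z": 0, "wx": 0, "wy": 0, "wz": 0, "gripper": -0.43},
    {"x": -0.0096, "y": -0.293, "z": 0, "wx": 0, "wy": 0, "wz": 0, "gripper": -0.43},
    {"x": -0.0096, "y": -0.293, "z": 0, "wx": 0, "wy": 0, "wz": 0, "gripper": -0.43},
    {"x": -0.0096, "y": -0.293, "z": 0.05, "wx": 0, "wy": 0, "wz": 0, "gripper": -0.43},
    {"x": -0.0096, "y": -0.293, "z": 0.1, "wx": 0, "wy": 0, "wz": 0, "gripper": -0.43},
    {"x": -0.0096, "y": -0.293, "z": 0.13, "wx": 0, "wy": 0, "wz": 0, "gripper": -0.43},
    {"x": -0.0096, "y": -0.293, "z": 0.13, "wx": 0, "wy": 0, "wz": 0, "gripper": -0.43}
  ]
}}

```text
clock: 29.75
ee_pos: [539.7, 151.5, 115.3]
orientation: [3.122, -0.339, -0.009]
ft_force: [0.1, 0.6, 0.6]
opening: 67.9
gripper_force: 0.0
```

```bash
python3 -c "
from h import *
d=snap('top');s=snap('side')
q=lambda u,v:(205+(u-390+.5)/3-.5,165+(v+.5)/3-.5)
print(pt2(d,(266.1,195.8),s,q(656,215)))
go(541.7,150.5,57,-102.7)"
```

```text
(array([542.46626306, 150.45155065,  67.62211141]), [np.float64(0.9610247184323674), np.float64(0.9610247184321975)])
x 0.0003 y 0.0005 z 0.0773 wx 0.000 wy 0.000 wz 0.004 | clk 29.9 J6 111 pos [541.6 150.9 118.8] open 68.2
```

Request:
{"api": "drive_tool", "payload": {
  "moves": [
    {"x": 0, "y": 0, "z": 0.03, "wx": 0, "wy": 0, "wz": 0, "gripper": -0.43},
    {"x": 0, "y": 0, "z": 0.06, "wx": 0, "wy": 0, "wz": 0, "gripper": -0.43},
    {"x": 0, "y": 0, "z": 0.076, "wx": 0, "wy": 0, "wz": 0, "gripper": -0.43},
    {"x": 0, "y": 0, "z": 0.076, "wx": 0, "wy": 0, "wz": 0, "gripper": 1},
    {"x": 0, "y": 0, "z": 0.076, "wx": 0, "wy": 0, "wz": 0, "gripper": 1},
    {"x": 0, "y": 0, "z": 0.076, "wx": 0, "wy": 0, "wz": 0, "gripper": 1},
    {"x": 0, "y": 0, "z": 0.076, "wx": 0, "wy": 0, "wz": 0, "gripper": 1},
    {"x": 0, "y": 0, "z": 0.076, "wx": 0, "wy": 0, "wz": 0, "gripper": 1}
  ],
  "force": 20
}}

```text
clock: 30.65
ee_pos: [542.0, 150.0, 59.0]
orientation: [-3.122, 0.343, -0.003]
ft_force: [-0.9, 0.2, 7.5]
opening: 53.6
gripper_force: 20.0
```

Request:
{"api": "drive_tool", "payload": {
  "moves": [
    {"x": 0, "y": 0, "z": -0.02, "wx": 0, "wy": 0, "wz": 0, "gripper": 1},
    {"x": 0, "y": 0, "z": -0.06, "wx": 0, "wy": 0, "wz": 0, "gripper": 1},
    {"x": 0, "y": 0, "z": -0.11, "wx": 0, "wy": 0, "wz": 0, "gripper": 1},
    {"x": 0, "y": 0, "z": -0.15, "wx": 0, "wy": 0, "wz": 0, "gripper": 1},
    {"x": 0, "y": 0, "z": -0.18, "wx": 0, "wy": 0, "wz": 0, "gripper": 1},
    {"x": 0, "y": 0, "z": -0.18, "wx": 0, "wy": 0, "wz": 0, "gripper": 1},
    {"x": 0, "y": 0, "z": -0.18, "wx": 0, "wy": 0, "wz": 0, "gripper": 1}
  ]
}}

```text
clock: 31.35
ee_pos: [541.1, 149.9, 201.8]
orientation: [-3.123, 0.343, -0.001]
ft_force: [0.4, -0.4, -0.7]
opening: 53.9
gripper_force: 20.0
```

```bash
python3 -c "
from h import *
d=snap('top');pot(d,36,near=(545.5,-249))
go(545.5,-249,120,-102.7)"
```

```text
pot [373 165  53  12 494] [395.3 169.5] [10.2 67.3] world@rim [ 623.9 -248.5] mid [ 626.2 -250.6]
pot [382 182  28  27 586] [395.6 195.1] [26.2 26.7] world@rim [ 544. -248.] mid [ 545.3 -250.1]
x 0.1141 y 0.4853 z 0.1014 wx 0.000 wy 0.001 wz 0.003 | clk 31.4 J6 111 pos [540.8 149.9 201. ] open 53.6
```

Request:
{"api": "drive_tool", "payload": {
  "moves": [
    {"x": 0.007, "y": 0.03, "z": 0, "wx": 0, "wy": 0, "wz": 0, "gripper": 1},
    {"x": 0.019, "y": 0.08, "z": 0, "wx": 0, "wy": 0, "wz": 0, "gripper": 1},
    {"x": 0.033, "y": 0.14, "z": 0, "wx": 0, "wy": 0, "wz": 0, "gripper": 1},
    {"x": 0.047, "y": 0.2, "z": 0, "wx": 0, "wy": 0, "wz": 0, "gripper": 1},
    {"x": 0.061, "y": 0.26, "z": 0, "wx": 0, "wy": 0, "wz": 0, "gripper": 1},
    {"x": 0.075, "y": 0.32, "z": 0, "wx": 0, "wy": 0, "wz": 0, "gripper": 1},
    {"x": 0.089, "y": 0.38, "z": 0, "wx": 0, "wy": 0, "wz": 0, "gripper": 1},
    {"x": 0.103, "y": 0.44, "z": 0, "wx": 0, "wy": 0, "wz": 0, "gripper": 1},
    {"x": 0.112, "y": 0.475, "z": 0, "wx": 0, "wy": 0, "wz": 0, "gripper": 1},
    {"x": 0.114, "y": 0.485, "z": 0.03, "wx": 0, "wy": 0, "wz": 0, "gripper": 1},
    {"x": 0.114, "y": 0.485, "z": 0.07, "wx": 0, "wy": 0, "wz": 0, "gripper": 1},
    {"x": 0.114, "y": 0.485, "z": 0.1, "wx": 0, "wy": 0, "wz": 0, "gripper": 1},
    {"x": 0.114, "y": 0.485, "z": 0.12, "wx": 0, "wy": 0, "wz": 0, "gripper": 1},
    {"x": 0.114, "y": 0.485, "z": 0.12, "wx": 0, "wy": 0, "wz": 0, "gripper": 1},
    {"x": 0.114, "y": 0.485, "z": 0.12, "wx": 0, "wy": 0, "wz": 0, "gripper": 1}
  ]
}}

```text
clock: 32.9
ee_pos: [545.8, -248.5, 105.2]
orientation: [-3.122, 0.343, 0.002]
ft_force: [0.2, 0.5, -0.8]
opening: 53.8
gripper_force: 20.0
```

```bash
cat >> h.py <<'E'
def align(s,p,rows=(155,215),cols=(300,370)):
    """side view: left/right edges of the steel grey per row below/above, near the pot"""
    hs=cv2.cvtColor(s['image'],40); b=s['image'].astype(int)
    grey=(hs[...,1]<40)&(hs[...,2]>75)&(hs[...,2]<150)
    for z in p:
        u,v=proj(s,[545.5,-249,z]); r=int(round(v)); c=np.where(grey[r,int(u)-18:int(u)+18])[0]+int(u)-18
        print('z',z,'row',r,'u pred %.1f'%u,'edges',c.min(),c.max(),'mid',(c.min()+c.max())/2,len(c))
E
python3 -c "
from h import *
s=snap('side'); align(s,(10,15,20,25,30,62,66,70,75,80))
go(545.5,-249,53,-102.7)"
```

```text
z 10 row 200 u pred 334.5 edges 326 344 mid 335.0 19
z 15 row 199 u pred 334.5 edges 326 344 mid 335.0 19
z 20 row 198 u pred 334.6 edges 326 344 mid 335.0 19
z 25 row 197 u pred 334.6 edges 316 344 mid 330.0 20
z 30 row 196 u pred 334.7 edges 316 344 mid 330.0 22
z 62 row 188 u pred 334.9 edges 323 340 mid 331.5 13
z 66 row 187 u pred 335.0 edges 324 340 mid 332.0 13
z 70 row 186 u pred 335.0 edges 323 340 mid 331.5 14
z 75 row 185 u pred 335.1 edges 317 351 mid 334.0 25
z 80 row 184 u pred 335.1 edges 329 341 mid 335.0 13
x -0.0007 y 0.0006 z 0.0662 wx 0.000 wy 0.000 wz 0.003 | clk 33.0 J6 72 pos [ 546.2 -248.6  105.9] open 53.8
```

Request:
{"api": "drive_tool", "payload": {
  "moves": [
    {"x": -0.0005, "y": 0.0005, "z": 0.01, "wx": 0, "wy": 0, "wz": 0, "gripper": 1},
    {"x": -0.0005, "y": 0.0005, "z": 0.02, "wx": 0, "wy": 0, "wz": 0, "gripper": 1},
    {"x": -0.0005, "y": 0.0005, "z": 0.03, "wx": 0, "wy": 0, "wz": 0, "gripper": 1},
    {"x": -0.0005, "y": 0.0005, "z": 0.04, "wx": 0, "wy": 0, "wz": 0, "gripper": 1},
    {"x": -0.0005, "y": 0.0005, "z": 0.05, "wx": 0, "wy": 0, "wz": 0, "gripper": 1},
    {"x": -0.0005, "y": 0.0005, "z": 0.058, "wx": 0, "wy": 0, "wz": 0, "gripper": 1},
    {"x": -0.0005, "y": 0.0005, "z": 0.065, "wx": 0, "wy": 0, "wz": 0, "gripper": 1},
    {"x": -0.0005, "y": 0.0005, "z": 0.065, "wx": 0, "wy": 0, "wz": 0, "gripper": 1},
    {"x": -0.0005, "y": 0.0005, "z": 0.065, "wx": 0, "wy": 0, "wz": 0, "gripper": 1}
  ]
}}

```text
clock: 33.85
ee_pos: [545.6, -249.0, 53.9]
orientation: [3.123, -0.343, 0.0]
ft_force: [-0.2, 0.8, -0.5]
opening: 53.8
gripper_force: 20.0
```

Request:
{"api": "drive_tool", "payload": {
  "moves": [
    {"x": 0, "y": 0, "z": 0, "wx": 0, "wy": 0, "wz": 0, "gripper": -0.43},
    {"x": 0, "y": 0, "z": 0, "wx": 0, "wy": 0, "wz": 0, "gripper": -0.43},
    {"x": 0, "y": 0, "z": 0, "wx": 0, "wy": 0, "wz": 0, "gripper": -0.43},
    {"x": 0, "y": 0, "z": -0.03, "wx": 0, "wy": 0, "wz": 0, "gripper": -0.43},
    {"x": 0, "y": 0, "z": -0.08, "wx": 0, "wy": 0, "wz": 0, "gripper": -0.43},
    {"x": 0, "y": 0, "z": -0.14, "wx": 0, "wy": 0, "wz": 0, "gripper": -0.3},
    {"x": 0, "y": 0, "z": -0.185, "wx": 0, "wy": 0, "wz": 0, "gripper": -0.3},
    {"x": 0, "y": 0, "z": -0.185, "wx": 0, "wy": 0, "wz": 0, "gripper": -0.3}
  ]
}}

```text
clock: 34.65
ee_pos: [547.2, -249.8, 207.2]
orientation: [3.119, -0.343, 0.013]
ft_force: [0.5, -0.6, 0.0]
opening: 61.5
gripper_force: 0.0
```

Request:
{"api": "drive_tool", "payload": {
  "moves": [
    {"x": -0.0187, "y": -0.4822, "z": 0, "wx": 0, "wy": 0, "wz": -1, "gripper": -0.3},
    {"x": -0.0187, "y": -0.4822, "z": 0, "wx": 0, "wy": 0, "wz": -1, "gripper": -0.3},
    {"x": -0.0187, "y": -0.4822, "z": 0, "wx": 0, "wy": 0, "wz": -1, "gripper": -0.3},
    {"x": -0.0187, "y": -0.4822, "z": 0, "wx": 0, "wy": 0, "wz": -1, "gripper": -0.3},
    {"x": -0.0187, "y": -0.4822, "z": 0, "wx": 0, "wy": 0, "wz": -1, "gripper": -0.3},
    {"x": -0.0187, "y": -0.4822, "z": 0, "wx": 0, "wy": 0, "wz": -1, "gripper": -0.3},
    {"x": -0.0187, "y": -0.4822, "z": 0, "wx": 0, "wy": 0, "wz": -1, "gripper": -0.3},
    {"x": -0.0187, "y": -0.4822, "z": 0, "wx": 0, "wy": 0, "wz": -1, "gripper": -0.3},
    {"x": -0.0187, "y": -0.4822, "z": 0, "wx": 0, "wy": 0, "wz": -1, "gripper": -0.3},
    {"x": -0.0187, "y": -0.4822, "z": 0, "wx": 0, "wy": 0, "wz": -1, "gripper": -0.3},
    {"x": -0.0187, "y": -0.4822, "z": 0, "wx": 0, "wy": 0, "wz": -1, "gripper": -0.3}
  ]
}}

```text
clock: 35.75
ee_pos: [614.5, 130.0, 201.4]
orientation: [2.877, 1.263, -0.001]
ft_force: [0.5, -0.5, 0.4]
opening: 61.7
gripper_force: 0.0
```

Request:
{"api": "drive_tool", "payload": {
  "moves": [
    {"x": 0, "y": 0, "z": 0, "wx": 0, "wy": 0, "wz": -1, "gripper": -0.3},
    {"x": 0, "y": 0, "z": 0, "wx": 0, "wy": 0, "wz": -1, "gripper": -0.3},
    {"x": 0, "y": 0, "z": 0, "wx": 0, "wy": 0, "wz": -1, "gripper": -0.3},
    {"x": 0, "y": 0, "z": 0, "wx": 0, "wy": 0, "wz": -1, "gripper": -0.3},
    {"x": 0, "y": 0, "z": 0, "wx": 0, "wy": 0, "wz": -1, "gripper": -0.3},
    {"x": 0, "y": 0, "z": 0, "wx": 0, "wy": 0, "wz": -1, "gripper": -0.3},
    {"x": 0, "y": 0, "z": 0, "wx": 0, "wy": 0, "wz": -1, "gripper": -0.3}
  ]
}}

```text
clock: 36.45
ee_pos: [614.7, 129.2, 201.8]
orientation: [1.854, 2.536, -0.0]
ft_force: [0.4, -0.6, 0.0]
opening: 62.1
gripper_force: 0.0
```

Request:
{"api": "drive_tool", "payload": {
  "moves": [
    {"x": 0, "y": 0, "z": 0, "wx": 0, "wy": 0, "wz": -1, "gripper": 0.2},
    {"x": 0, "y": 0, "z": 0, "wx": 0, "wy": 0, "wz": -1, "gripper": 0.2},
    {"x": 0, "y": 0, "z": 0, "wx": 0, "wy": 0, "wz": -1, "gripper": 0.2},
    {"x": 0, "y": 0, "z": 0, "wx": 0, "wy": 0, "wz": -1, "gripper": 0.2},
    {"x": 0, "y": 0, "z": 0, "wx": 0, "wy": 0, "wz": -1, "gripper": 0.2},
    {"x": 0, "y": 0, "z": 0, "wx": 0, "wy": 0, "wz": -1, "gripper": 0.2},
    {"x": 0, "y": 0, "z": 0, "wx": 0, "wy": 0, "wz": -1, "gripper": 0.2},
    {"x": 0, "y": 0, "z": 0, "wx": 0, "wy": 0, "wz": -1, "gripper": 0.2},
    {"x": 0, "y": 0, "z": 0, "wx": 0, "wy": 0, "wz": -1, "gripper": 0.2}
  ]
}}

```text
clock: 37.35
ee_pos: [614.8, 129.9, 201.8]
orientation: [-0.353, -3.122, 0.0]
ft_force: [-1.2, 0.1, -0.1]
opening: 38.4
gripper_force: 0.0
```

```bash
python3 -c "
from h import *
d=snap('top');pot(d,36,near=(545.5,-249))
go(632,127.5,110,77.3)"
```

```text
pot [373 165  53  12 494] [395.3 169.5] [10.2 67.3] world@rim [ 623.9 -248.5] mid [ 626.2 -250.6]
pot [382 182  28  27 587] [395.5 195.1] [26.2 26.7] world@rim [ 543.9 -248. ] mid [ 545.3 -250.1]
x -0.0217 y 0.0016 z 0.1148 wx -0.000 wy 0.000 wz -0.002 | clk 37.4 J6 -71 pos [614.8 130.1 201.8] open 37.7
```

Request:
{"api": "drive_tool", "payload": {
  "moves": [
    {"x": -0.0217, "y": 0.0016, "z": 0.0, "wx": 0, "wy": 0, "wz": -0.002, "gripper": 0.2},
    {"x": -0.0217, "y": 0.0016, "z": 0.03, "wx": 0, "wy": 0, "wz": -0.002, "gripper": 0.2},
    {"x": -0.0217, "y": 0.0016, "z": 0.075, "wx": 0, "wy": 0, "wz": -0.002, "gripper": 0.2},
    {"x": -0.0217, "y": 0.0016, "z": 0.108, "wx": 0, "wy": 0, "wz": -0.002, "gripper": 0.2},
    {"x": -0.0217, "y": 0.0016, "z": 0.114, "wx": 0, "wy": 0, "wz": -0.002, "gripper": 1},
    {"x": -0.0217, "y": 0.0016, "z": 0.114, "wx": 0, "wy": 0, "wz": -0.002, "gripper": 1},
    {"x": -0.0217, "y": 0.0016, "z": 0.114, "wx": 0, "wy": 0, "wz": -0.002, "gripper": 1},
    {"x": -0.0217, "y": 0.0016, "z": 0.114, "wx": 0, "wy": 0, "wz": -0.002, "gripper": 1},
    {"x": -0.0217, "y": 0.0016, "z": 0.114, "wx": 0, "wy": 0, "wz": -0.002, "gripper": 1},
    {"x": -0.0217, "y": 0.0016, "z": 0.114, "wx": 0, "wy": 0, "wz": -0.002, "gripper": 1}
  ],
  "force": 30
}}

```text
clock: 38.4
ee_pos: [632.6, 127.9, 112.2]
orientation: [0.34, 3.121, -0.0]
ft_force: [-1.4, -5.0, 7.4]
opening: 14.0
gripper_force: 30.0
```

Request:
{"api": "drive_tool", "payload": {
  "moves": [
    {"x": 0, "y": 0, "z": 0, "wx": 0, "wy": 0, "wz": 0.01, "gripper": 1},
    {"x": 0, "y": 0, "z": 0, "wx": 0, "wy": 0, "wz": 0.03, "gripper": 1},
    {"x": 0, "y": 0, "z": 0, "wx": 0, "wy": 0, "wz": 0.06, "gripper": 1},
    {"x": 0, "y": 0, "z": 0, "wx": 0, "wy": 0, "wz": 0.11, "gripper": 1},
    {"x": 0, "y": 0, "z": 0, "wx": 0, "wy": 0, "wz": 0.17, "gripper": 1},
    {"x": 0, "y": 0, "z": 0, "wx": 0, "wy": 0, "wz": 0.23, "gripper": 1},
    {"x": 0, "y": 0, "z": 0, "wx": 0, "wy": 0, "wz": 0.29, "gripper": 1},
    {"x": 0, "y": 0, "z": 0, "wx": 0, "wy": 0, "wz": 0.35, "gripper": 1},
    {"x": 0, "y": 0, "z": 0, "wx": 0, "wy": 0, "wz": 0.41, "gripper": 1},
    {"x": 0, "y": 0, "z": 0, "wx": 0, "wy": 0, "wz": 0.47, "gripper": 1},
    {"x": 0, "y": 0, "z": 0, "wx": 0, "wy": 0, "wz": 0.53, "gripper": 1},
    {"x": 0, "y": 0, "z": 0, "wx": 0, "wy": 0, "wz": 0.6, "gripper": 1},
    {"x": 0, "y": 0, "z": 0, "wx": 0, "wy": 0, "wz": 0.67, "gripper": 1},
    {"x": 0, "y": 0, "z": 0, "wx": 0, "wy": 0, "wz": 0.74, "gripper": 1},
    {"x": 0, "y": 0, "z": 0, "wx": 0, "wy": 0, "wz": 0.81, "gripper": 1},
    {"x": 0, "y": 0, "z": 0, "wx": 0, "wy": 0, "wz": 0.87, "gripper": 1},
    {"x": 0, "y": 0, "z": 0, "wx": 0, "wy": 0, "wz": 0.93, "gripper": 1},
    {"x": 0, "y": 0, "z": 0, "wx": 0, "wy": 0, "wz": 0.97, "gripper": 1},
    {"x": 0, "y": 0, "z": 0, "wx": 0, "wy": 0, "wz": 0.99, "gripper": 1},
    {"x": 0, "y": 0, "z": 0, "wx": 0, "wy": 0, "wz": 1, "gripper": 1}
  ]
}}

```text
clock: 40.4
ee_pos: [632.4, 127.6, 112.2]
orientation: [1.856, 2.532, 0.0]
ft_force: [-2.8, -6.3, 8.4]
opening: 14.0
gripper_force: 30.0
```

Request:
{"api": "drive_tool", "payload": {
  "moves": [
    {"x": 0, "y": 0, "z": 0, "wx": 0, "wy": 0, "wz": 0, "gripper": 1},
    {"x": 0, "y": 0, "z": 0, "wx": 0, "wy": 0, "wz": 0, "gripper": -0.3},
    {"x": 0, "y": 0, "z": 0, "wx": 0, "wy": 0, "wz": 0, "gripper": -0.3},
    {"x": 0, "y": 0, "z": 0, "wx": 0, "wy": 0, "wz": 0, "gripper": -0.3},
    {"x": 0, "y": 0, "z": -0.04, "wx": 0, "wy": 0, "wz": 0, "gripper": -0.3},
    {"x": 0, "y": 0, "z": -0.09, "wx": 0, "wy": 0, "wz": 0, "gripper": -0.3},
    {"x": 0, "y": 0, "z": -0.14, "wx": 0, "wy": 0, "wz": 0, "gripper": -0.3},
    {"x": 0, "y": 0, "z": -0.14, "wx": 0, "wy": 0, "wz": 0, "gripper": -0.3},
    {"x": 0, "y": 0, "z": -0.14, "wx": 0, "wy": 0, "wz": 0, "gripper": -0.3}
  ]
}}

```text
clock: 41.3
ee_pos: [632.1, 128.6, 223.2]
orientation: [1.855, 2.534, 0.002]
ft_force: [0.4, -0.3, -0.2]
opening: 61.6
gripper_force: 0.0
```

```bash
python3 -c "
from h import *
go(500,-80,220,77.3)"
```

```text
x -0.1987 y -0.2361 z 0.0037 wx 0.001 wy 0.001 wz -0.995 | clk 41.3 J6 -12 pos [632.1 128.6 223.2] open 61.6
```

Move aside with a 60° turn, gripper opening about 57 mm.

Request:
{"api": "drive_tool", "payload": {
  "moves": [
    {"x": -0.199, "y": -0.236, "z": 0, "wx": 0, "wy": 0, "wz": -0.995, "gripper": -0.2},
    {"x": -0.199, "y": -0.236, "z": 0, "wx": 0, "wy": 0, "wz": -0.995, "gripper": -0.2},
    {"x": -0.199, "y": -0.236, "z": 0, "wx": 0, "wy": 0, "wz": -0.995, "gripper": -0.2},
    {"x": -0.199, "y": -0.236, "z": 0, "wx": 0, "wy": 0, "wz": -0.995, "gripper": -0.2},
    {"x": -0.199, "y": -0.236, "z": 0, "wx": 0, "wy": 0, "wz": -0.995, "gripper": -0.2},
    {"x": -0.199, "y": -0.236, "z": 0, "wx": 0, "wy": 0, "wz": -0.995, "gripper": -0.2},
    {"x": -0.199, "y": -0.236, "z": 0, "wx": 0, "wy": 0, "wz": -0.995, "gripper": -0.2},
    {"x": -0.199, "y": -0.236, "z": 0, "wx": 0, "wy": 0, "wz": -0.995, "gripper": -0.2},
    {"x": -0.199, "y": -0.236, "z": 0, "wx": 0, "wy": 0, "wz": -0.995, "gripper": -0.2}
  ]
}}

```text
clock: 42.2
ee_pos: [499.9, -80.2, 221.8]
orientation: [-0.353, -3.12, -0.0]
ft_force: [-0.4, -0.8, 0.5]
opening: 56.9
gripper_force: 0.0
```

```bash
python3 -c "
from h import *
d,s=look('t9.png',72); pot(d,36,near=(545.5,-249))
a=cv2.imread('pics/t9.png'); p=cv2.resize(d['image'][175:215,376:416],(375,375),interpolation=2); cv2.imwrite('pics/t9.png',np.hstack([a[:,:390],p]) )
# side rim of cup: bright ring in opening
hs=cv2.cvtColor(s['image'],6).astype(int); u,v=proj(s,[*OP,72]).round().astype(int); print('side pred',u,v)
go(541,149,100,77.3)"
```

```text
opening at 266 196
[ 16  17  17  17 222] ell [266.2 197.1] [16.5 17. ] world [537.3 149.3]
pot [373 165  53  12 493] [395.3 169.5] [10.2 67.2] world@rim [ 623.9 -248.4] mid [ 626.2 -250.5]
pot [382 182  28  27 587] [395.5 195.1] [26.1 26.8] world@rim [ 544.  -247.9] mid [ 545.4 -250.1]
pot [366 185  15  40 472] [371.7 204.5] [13.9 42.8] world@rim [ 515.2 -173.8] mid [ 516.3 -175.1]
side pred 295 235
x 0.0138 y 0.2905 z 0.1526 wx 0.000 wy -0.001 wz -0.003 | clk 42.3 J6 -94 pos [500.  -80.  222.1] open 57.1
```

View pics/t9.png

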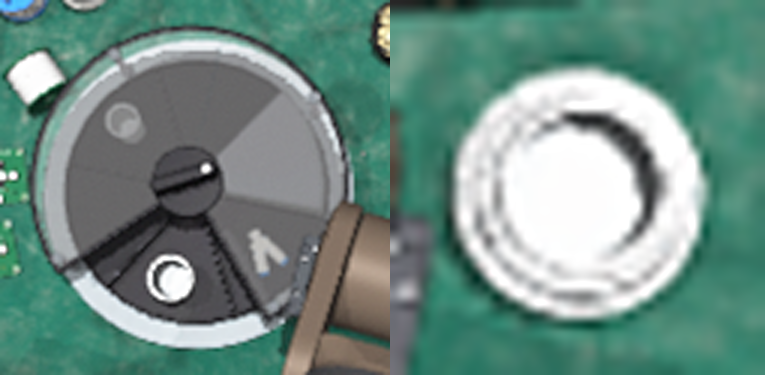

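Cup c is at top crop (170,279), cup d is upright at (125,122), and a and b sit concentric in the pot. Picking c.

Request:
{"api": "drive_tool", "payload": {
  "moves": [
    {"x": 0.0175, "y": 0.29, "z": 0, "wx": 0, "wy": 0, "wz": -0.003, "gripper": -0.2},
    {"x": 0.0175, "y": 0.29, "z": 0, "wx": 0, "wy": 0, "wz": -0.003, "gripper": -0.2},
    {"x": 0.0175, "y": 0.29, "z": 0, "wx": 0, "wy": 0, "wz": -0.003, "gripper": -0.2},
    {"x": 0.0175, "y": 0.29, "z": 0, "wx": 0, "wy": 0, "wz": -0.003, "gripper": -0.2},
    {"x": 0.0175, "y": 0.29, "z": 0.05, "wx": 0, "wy": 0, "wz": -0.003, "gripper": -0.2},
    {"x": 0.0175, "y": 0.29, "z": 0.1, "wx": 0, "wy": 0, "wz": -0.003, "gripper": -0.2},
    {"x": 0.0175, "y": 0.29, "z": 0.125, "wx": 0, "wy": 0, "wz": -0.003, "gripper": -0.2},
    {"x": 0.0175, "y": 0.29, "z": 0.125, "wx": 0, "wy": 0, "wz": -0.003, "gripper": -0.2},
    {"x": 0.0175, "y": 0.29, "z": 0.125, "wx": 0, "wy": 0, "wz": -0.003, "gripper": -0.2}
  ]
}}

```text
clock: 43.2
ee_pos: [537.8, 149.2, 122.9]
orientation: [-0.345, -3.122, 0.0]
ft_force: [0.5, -0.1, 0.2]
opening: 57.2
gripper_force: 0.0
```

```bash
python3 -c "
from h import *
s=snap('side'); g=cv2.GaussianBlur(cv2.cvtColor(s['image'],6),(3,3),0)
u,v=proj(s,[538,149.3,72]); print(u,v)
c=g[int(v)-8:int(v)+14,int(u)-13:int(u)+14]; print(c[::2])
go(538,149.3,63,77.3)"
```

```text
295.1342663435564 235.23440940961373
[[ 68  63  58  54  52  51  50  50  51  50  50  50  50  50  49  49  49  49
   50  51  51  52  58  69  86 104 118]
 [ 54  52  51  51  51  51  51  50  50  50  51  55  60  63  64  68  75  84
   91  93  89  78  64  54  55  68  89]
 [ 52  51  51  51  50  49  50  55  62  71  79  90 101 106 106 110 118 128
  135 136 131 113  85  61  50  48  52]
 [ 51  51  50  50  50  53  61  74  90 101 108 113 117 117 115 114 114 115
  117 123 129 122  98  70  54  49  49]
 [ 52  53  52  52  55  63  77  90  99 105 109 112 114 116 116 116 113 110
  108 111 118 114  94  70  55  50  50]
 [ 53  54  54  54  56  64  78  92 101 105 108 111 113 115 116 114 112 110
  107 100  90  76  62  54  50  50  50]
 [ 52  52  52  52  52  58  73  91 103 107 110 112 113 114 113 112 111 109
  105  96  80  63  53  50  50  51  50]
 [ 52  52  53  53  53  58  72  90 101 107 111 113 114 114 113 113 112 109
  105  95  79  62  53  50  50  50  51]
 [ 55  57  60  60  59  63  74  90 101 107 111 113 114 114 113 112 111 109
  103  93  76  59  51  50  50  50  51]
 [ 60  62  63  62  62  64  73  87  99 107 110 112 113 113 113 112 111 108
  102  90  73  58  51  50  51  51  50]
 [ 62  62  62  62  62  63  70  83  98 106 110 112 114 114 113 112 110 107
  102  89  71  57  51  50  51  51  51]]
x 0.0003 y 0.0002 z 0.0758 wx 0.000 wy 0.001 wz 0.002 | clk 43.2 J6 -69 pos [538.1 149.1 123.6] open 56.7
```

Request:
{"api": "drive_tool", "payload": {
  "moves": [
    {"x": 0, "y": 0, "z": 0.03, "wx": 0, "wy": 0, "wz": 0, "gripper": -0.2},
    {"x": 0, "y": 0, "z": 0.06, "wx": 0, "wy": 0, "wz": 0, "gripper": -0.2},
    {"x": 0, "y": 0, "z": 0.0755, "wx": 0, "wy": 0, "wz": 0, "gripper": -0.2},
    {"x": 0, "y": 0, "z": 0.0755, "wx": 0, "wy": 0, "wz": 0, "gripper": 1},
    {"x": 0, "y": 0, "z": 0.0755, "wx": 0, "wy": 0, "wz": 0, "gripper": 1},
    {"x": 0, "y": 0, "z": 0.0755, "wx": 0, "wy": 0, "wz": 0, "gripper": 1},
    {"x": 0, "y": 0, "z": 0.0755, "wx": 0, "wy": 0, "wz": 0, "gripper": 1},
    {"x": 0, "y": 0, "z": 0.0755, "wx": 0, "wy": 0, "wz": 0, "gripper": 1}
  ],
  "force": 20
}}

```text
clock: 44.05
ee_pos: [538.1, 149.0, 63.2]
orientation: [0.343, 3.121, 0.0]
ft_force: [0.2, -0.7, 7.1]
opening: 43.1
gripper_force: 20.0
```

Request:
{"api": "drive_tool", "payload": {
  "moves": [
    {"x": 0, "y": 0, "z": -0.02, "wx": 0, "wy": 0, "wz": 0, "gripper": 1},
    {"x": 0, "y": 0, "z": -0.06, "wx": 0, "wy": 0, "wz": 0, "gripper": 1},
    {"x": 0, "y": 0, "z": -0.11, "wx": 0, "wy": 0, "wz": 0, "gripper": 1},
    {"x": 0, "y": 0, "z": -0.15, "wx": 0, "wy": 0, "wz": 0, "gripper": 1},
    {"x": 0, "y": 0, "z": -0.175, "wx": 0, "wy": 0, "wz": 0, "gripper": 1},
    {"x": 0, "y": 0, "z": -0.175, "wx": 0, "wy": 0, "wz": 0, "gripper": 1},
    {"x": 0, "y": 0, "z": -0.175, "wx": 0, "wy": 0, "wz": 0, "gripper": 1}
  ]
}}

```text
clock: 44.75
ee_pos: [537.2, 148.9, 201.9]
orientation: [0.343, 3.123, -0.0]
ft_force: [-0.6, 0.1, -0.8]
opening: 43.4
gripper_force: 20.0
```

```bash
python3 -c "
from h import *
d=snap('top');pot(d,36,near=(545.5,-249))
go(545.5,-249,115,77.3)"
```

```text
pot [373 165  53  12 493] [395.4 169.5] [10.2 67.2] world@rim [ 623.9 -248.5] mid [ 626.2 -250.7]
pot [382 182  28  27 586] [395.6 195.1] [26.2 26.7] world@rim [ 544. -248.] mid [ 545.3 -250.1]
x -0.1186 y -0.4831 z 0.1078 wx -0.001 wy -0.001 wz 0.002 | clk 44.8 J6 -69 pos [537.  148.9 201.2] open 43.2
```

Request:
{"api": "drive_tool", "payload": {
  "moves": [
    {"x": -0.007, "y": -0.03, "z": 0, "wx": 0, "wy": 0, "wz": 0, "gripper": 1},
    {"x": -0.02, "y": -0.08, "z": 0, "wx": 0, "wy": 0, "wz": 0, "gripper": 1},
    {"x": -0.034, "y": -0.14, "z": 0, "wx": 0, "wy": 0, "wz": 0, "gripper": 1},
    {"x": -0.049, "y": -0.2, "z": 0, "wx": 0, "wy": 0, "wz": 0, "gripper": 1},
    {"x": -0.064, "y": -0.26, "z": 0, "wx": 0, "wy": 0, "wz": 0, "gripper": 1},
    {"x": -0.079, "y": -0.32, "z": 0, "wx": 0, "wy": 0, "wz": 0, "gripper": 1},
    {"x": -0.093, "y": -0.38, "z": 0, "wx": 0, "wy": 0, "wz": 0, "gripper": 1},
    {"x": -0.108, "y": -0.44, "z": 0, "wx": 0, "wy": 0, "wz": 0, "gripper": 1},
    {"x": -0.116, "y": -0.475, "z": 0, "wx": 0, "wy": 0, "wz": 0, "gripper": 1},
    {"x": -0.1186, "y": -0.483, "z": 0.03, "wx": 0, "wy": 0, "wz": 0, "gripper": 1},
    {"x": -0.1186, "y": -0.483, "z": 0.07, "wx": 0, "wy": 0, "wz": 0, "gripper": 1},
    {"x": -0.1186, "y": -0.483, "z": 0.1, "wx": 0, "wy": 0, "wz": 0, "gripper": 1},
    {"x": -0.1186, "y": -0.483, "z": 0.105, "wx": 0, "wy": 0, "wz": 0, "gripper": 1},
    {"x": -0.1186, "y": -0.483, "z": 0.105, "wx": 0, "wy": 0, "wz": 0, "gripper": 1},
    {"x": -0.1186, "y": -0.483, "z": 0.105, "wx": 0, "wy": 0, "wz": 0, "gripper": 1}
  ]
}}

```text
clock: 46.3
ee_pos: [546.6, -248.9, 118.9]
orientation: [0.343, 3.122, -0.001]
ft_force: [-0.4, 0.6, -0.7]
opening: 42.9
gripper_force: 20.0
```

```bash
python3 -c "
from h import *
s=snap('side'); align(s,(8,12,16,76,80,85,90))
go(545.5,-249,62,77.3)"
```

```text
z 8 row 201 u pred 334.5 edges 326 344 mid 335.0 19
z 12 row 200 u pred 334.5 edges 326 344 mid 335.0 19
z 16 row 199 u pred 334.6 edges 326 344 mid 335.0 19
z 76 row 185 u pred 335.1 edges 317 352 mid 334.5 22
z 80 row 184 u pred 335.1 edges 331 339 mid 335.0 9
z 85 row 182 u pred 335.1 edges 330 339 mid 334.5 10
z 90 row 181 u pred 335.2 edges 330 339 mid 334.5 10
x 0.0015 y -0.0004 z 0.0715 wx -0.001 wy 0.001 wz 0.003 | clk 46.4 J6 -108 pos [ 546.7 -248.9  119.2] open 42.9
```

Request:
{"api": "drive_tool", "payload": {
  "moves": [
    {"x": 0.001, "y": 0, "z": 0.01, "wx": 0, "wy": 0, "wz": 0, "gripper": 1},
    {"x": 0.001, "y": 0, "z": 0.02, "wx": 0, "wy": 0, "wz": 0, "gripper": 1},
    {"x": 0.001, "y": 0, "z": 0.03, "wx": 0, "wy": 0, "wz": 0, "gripper": 1},
    {"x": 0.001, "y": 0, "z": 0.04, "wx": 0, "wy": 0, "wz": 0, "gripper": 1},
    {"x": 0.001, "y": 0, "z": 0.05, "wx": 0, "wy": 0, "wz": 0, "gripper": 1},
    {"x": 0.001, "y": 0, "z": 0.06, "wx": 0, "wy": 0, "wz": 0, "gripper": 1},
    {"x": 0.001, "y": 0, "z": 0.067, "wx": 0, "wy": 0, "wz": 0, "gripper": 1},
    {"x": 0.001, "y": 0, "z": 0.071, "wx": 0, "wy": 0, "wz": 0, "gripper": 1},
    {"x": 0.001, "y": 0, "z": 0.071, "wx": 0, "wy": 0, "wz": 0, "gripper": 1}
  ]
}}

```text
clock: 47.25
ee_pos: [545.3, -248.6, 61.0]
orientation: [-0.343, -3.122, -0.0]
ft_force: [-1.2, -0.2, -1.1]
opening: 42.8
gripper_force: 20.0
```

Request:
{"api": "drive_tool", "payload": {
  "moves": [
    {"x": 0, "y": 0, "z": 0, "wx": 0, "wy": 0, "wz": 0, "gripper": -0.2},
    {"x": 0, "y": 0, "z": 0, "wx": 0, "wy": 0, "wz": 0, "gripper": -0.2},
    {"x": 0, "y": 0, "z": 0, "wx": 0, "wy": 0, "wz": 0, "gripper": -0.2},
    {"x": 0, "y": 0, "z": -0.03, "wx": 0, "wy": 0, "wz": 0, "gripper": -0.2},
    {"x": 0, "y": 0, "z": -0.08, "wx": 0, "wy": 0, "wz": 0, "gripper": -0.2},
    {"x": 0, "y": 0, "z": -0.14, "wx": 0, "wy": 0, "wz": 0, "gripper": -0.2},
    {"x": 0, "y": 0, "z": -0.175, "wx": 0, "wy": 0, "wz": 0, "gripper": -0.2},
    {"x": 0, "y": 0, "z": -0.175, "wx": 0, "wy": 0, "wz": 0, "gripper": -0.2}
  ]
}}

```text
clock: 48.05
ee_pos: [546.7, -249.3, 205.9]
orientation: [0.342, 3.116, -0.005]
ft_force: [0.9, 0.1, -0.1]
opening: 56.6
gripper_force: 0.0
```

Request:
{"api": "drive_tool", "payload": {
  "moves": [
    {"x": 0, "y": 0.486, "z": 0, "wx": 0, "wy": 0, "wz": 1, "gripper": 0},
    {"x": 0, "y": 0.486, "z": 0, "wx": 0, "wy": 0, "wz": 1, "gripper": 0},
    {"x": 0, "y": 0.486, "z": 0, "wx": 0, "wy": 0, "wz": 1, "gripper": 0},
    {"x": 0, "y": 0.486, "z": 0, "wx": 0, "wy": 0, "wz": 1, "gripper": 0},
    {"x": 0, "y": 0.486, "z": 0, "wx": 0, "wy": 0, "wz": 1, "gripper": 0},
    {"x": 0, "y": 0.486, "z": 0, "wx": 0, "wy": 0, "wz": 1, "gripper": 0.2},
    {"x": 0, "y": 0.486, "z": 0, "wx": 0, "wy": 0, "wz": 1, "gripper": 0.2},
    {"x": 0, "y": 0.486, "z": 0, "wx": 0, "wy": 0, "wz": 1, "gripper": 0.2},
    {"x": 0, "y": 0.486, "z": 0, "wx": 0, "wy": 0, "wz": 1, "gripper": 0.2},
    {"x": 0, "y": 0.486, "z": 0, "wx": 0, "wy": 0, "wz": 1, "gripper": 0.2},
    {"x": 0, "y": 0.486, "z": 0, "wx": 0, "wy": 0, "wz": 1, "gripper": 0.2}
  ]
}}

```text
clock: 49.15
ee_pos: [629.5, 130.1, 200.8]
orientation: [-1.858, -2.533, 0.002]
ft_force: [0.3, -0.1, -0.3]
opening: 38.1
gripper_force: 0.0
```

```bash
python3 -c "
from h import *
d=snap('top');pot(d,36,near=(545.5,-249))
go(632,127.5,110,17.3)"
```

```text
pot [373 165  53  12 492] [395.4 169.5] [10.2 67.2] world@rim [ 623.9 -248.6] mid [ 626.2 -250.7]
pot [382 182  28  27 588] [395.6 195.1] [26.2 26.9] world@rim [ 544.  -248.1] mid [ 545.4 -250.2]
x -0.0033 y 0.0021 z 0.1138 wx -0.001 wy 0.000 wz 0.002 | clk 49.2 J6 -12 pos [629.6 129.6 201.1] open 38.0
```

Request:
{"api": "drive_tool", "payload": {
  "moves": [
    {"x": -0.0033, "y": 0.0021, "z": 0.04, "wx": 0, "wy": 0, "wz": 0, "gripper": 0.2},
    {"x": -0.0033, "y": 0.0021, "z": 0.085, "wx": 0, "wy": 0, "wz": 0, "gripper": 0.2},
    {"x": -0.0033, "y": 0.0021, "z": 0.108, "wx": 0, "wy": 0, "wz": 0, "gripper": 0.2},
    {"x": -0.0033, "y": 0.0021, "z": 0.113, "wx": 0, "wy": 0, "wz": 0, "gripper": 1},
    {"x": -0.0033, "y": 0.0021, "z": 0.113, "wx": 0, "wy": 0, "wz": 0, "gripper": 1},
    {"x": -0.0033, "y": 0.0021, "z": 0.113, "wx": 0, "wy": 0, "wz": 0, "gripper": 1},
    {"x": -0.0033, "y": 0.0021, "z": 0.113, "wx": 0, "wy": 0, "wz": 0, "gripper": 1},
    {"x": -0.0033, "y": 0.0021, "z": 0.113, "wx": 0, "wy": 0, "wz": 0, "gripper": 1},
    {"x": -0.0033, "y": 0.0021, "z": 0.113, "wx": 0, "wy": 0, "wz": 0, "gripper": 1}
  ],
  "force": 30
}}

```text
clock: 50.1
ee_pos: [632.2, 128.3, 112.4]
orientation: [1.858, 2.532, -0.001]
ft_force: [-3.3, -3.8, 5.1]
opening: 14.0
gripper_force: 30.0
```

Request:
{"api": "drive_tool", "payload": {
  "moves": [
    {"x": 0, "y": 0, "z": 0, "wx": 0, "wy": 0, "wz": -0.01, "gripper": 1},
    {"x": 0, "y": 0, "z": 0, "wx": 0, "wy": 0, "wz": -0.03, "gripper": 1},
    {"x": 0, "y": 0, "z": 0, "wx": 0, "wy": 0, "wz": -0.06, "gripper": 1},
    {"x": 0, "y": 0, "z": 0, "wx": 0, "wy": 0, "wz": -0.1, "gripper": 1},
    {"x": 0, "y": 0, "z": 0, "wx": 0, "wy": 0, "wz": -0.15, "gripper": 1},
    {"x": 0, "y": 0, "z": 0, "wx": 0, "wy": 0, "wz": -0.2, "gripper": 1},
    {"x": 0, "y": 0, "z": 0, "wx": 0, "wy": 0, "wz": -0.25, "gripper": 1},
    {"x": 0, "y": 0, "z": 0, "wx": 0, "wy": 0, "wz": -0.3, "gripper": 1},
    {"x": 0, "y": 0, "z": 0, "wx": 0, "wy": 0, "wz": -0.35, "gripper": 1},
    {"x": 0, "y": 0, "z": 0, "wx": 0, "wy": 0, "wz": -0.4, "gripper": 1},
    {"x": 0, "y": 0, "z": 0, "wx": 0, "wy": 0, "wz": -0.45, "gripper": 1},
    {"x": 0, "y": 0, "z": 0, "wx": 0, "wy": 0, "wz": -0.5, "gripper": 1},
    {"x": 0, "y": 0, "z": 0, "wx": 0, "wy": 0, "wz": -0.55, "gripper": 1},
    {"x": 0, "y": 0, "z": 0, "wx": 0, "wy": 0, "wz": -0.6, "gripper": 1},
    {"x": 0, "y": 0, "z": 0, "wx": 0, "wy": 0, "wz": -0.65, "gripper": 1},
    {"x": 0, "y": 0, "z": 0, "wx": 0, "wy": 0, "wz": -0.7, "gripper": 1},
    {"x": 0, "y": 0, "z": 0, "wx": 0, "wy": 0, "wz": -0.75, "gripper": 1},
    {"x": 0, "y": 0, "z": 0, "wx": 0, "wy": 0, "wz": -0.8, "gripper": 1},
    {"x": 0, "y": 0, "z": 0, "wx": 0, "wy": 0, "wz": -0.85, "gripper": 1},
    {"x": 0, "y": 0, "z": 0, "wx": 0, "wy": 0, "wz": -0.9, "gripper": 1}
  ]
}}

```text
clock: 52.1
ee_pos: [631.9, 128.0, 112.4]
orientation: [0.503, 3.101, -0.002]
ft_force: [-4.8, -5.5, 6.3]
opening: 14.3
gripper_force: 30.0
```

Request:
{"api": "drive_tool", "payload": {
  "moves": [
    {"x": 0, "y": 0, "z": 0, "wx": 0, "wy": 0, "wz": -0.05, "gripper": 1},
    {"x": 0, "y": 0, "z": 0, "wx": 0, "wy": 0, "wz": -0.1, "gripper": 1},
    {"x": 0, "y": 0, "z": 0, "wx": 0, "wy": 0, "wz": -0.15, "gripper": 1},
    {"x": 0, "y": 0, "z": 0, "wx": 0, "wy": 0, "wz": -0.2, "gripper": 1},
    {"x": 0, "y": 0, "z": 0, "wx": 0, "wy": 0, "wz": -0.25, "gripper": 1},
    {"x": 0, "y": 0, "z": 0, "wx": 0, "wy": 0, "wz": -0.3, "gripper": 1},
    {"x": 0, "y": 0, "z": 0, "wx": 0, "wy": 0, "wz": -0.35, "gripper": 1},
    {"x": 0, "y": 0, "z": 0, "wx": 0, "wy": 0, "wz": -0.4, "gripper": 1},
    {"x": 0, "y": 0, "z": 0, "wx": 0, "wy": 0, "wz": -0.45, "gripper": 1},
    {"x": 0, "y": 0, "z": 0, "wx": 0, "wy": 0, "wz": -0.5, "gripper": 1},
    {"x": 0, "y": 0, "z": 0, "wx": 0, "wy": 0, "wz": -0.55, "gripper": 1},
    {"x": 0, "y": 0, "z": 0, "wx": 0, "wy": 0, "wz": -0.6, "gripper": 1},
    {"x": 0, "y": 0, "z": 0, "wx": 0, "wy": 0, "wz": -0.65, "gripper": 1},
    {"x": 0, "y": 0, "z": 0, "wx": 0, "wy": 0, "wz": -0.7, "gripper": 1},
    {"x": 0, "y": 0, "z": 0, "wx": 0, "wy": 0, "wz": -0.75, "gripper": 1},
    {"x": 0, "y": 0, "z": 0, "wx": 0, "wy": 0, "wz": -0.8, "gripper": 1},
    {"x": 0, "y": 0, "z": 0, "wx": 0, "wy": 0, "wz": -0.85, "gripper": 1},
    {"x": 0, "y": 0, "z": 0, "wx": 0, "wy": 0, "wz": -0.9, "gripper": 1},
    {"x": 0, "y": 0, "z": 0, "wx": 0, "wy": 0, "wz": -0.95, "gripper": 1}
  ]
}}

```text
clock: 54.0
ee_pos: [632.0, 127.7, 112.4]
orientation: [1.037, -2.965, 0.002]
ft_force: [-5.4, -8.1, 5.9]
opening: 14.0
gripper_force: 30.0
```

Request:
{"api": "drive_tool", "payload": {
  "moves": [
    {"x": 0, "y": 0, "z": 0, "wx": 0, "wy": 0, "wz": -0.05, "gripper": 1},
    {"x": 0, "y": 0, "z": 0, "wx": 0, "wy": 0, "wz": -0.09, "gripper": 1},
    {"x": 0, "y": 0, "z": 0, "wx": 0, "wy": 0, "wz": -0.12, "gripper": 1},
    {"x": 0, "y": 0, "z": 0, "wx": 0, "wy": 0, "wz": -0.14, "gripper": 1},
    {"x": 0, "y": 0, "z": 0, "wx": 0, "wy": 0, "wz": -0.15, "gripper": 1},
    {"x": 0, "y": 0, "z": 0, "wx": 0, "wy": 0, "wz": -0.15, "gripper": 1},
    {"x": 0, "y": 0, "z": 0, "wx": 0, "wy": 0, "wz": -0.15, "gripper": -0.3},
    {"x": 0, "y": 0, "z": 0, "wx": 0, "wy": 0, "wz": -0.15, "gripper": -0.3},
    {"x": 0, "y": 0, "z": 0, "wx": 0, "wy": 0, "wz": -0.15, "gripper": -0.3},
    {"x": 0, "y": 0, "z": -0.04, "wx": 0, "wy": 0, "wz": -0.15, "gripper": -0.3},
    {"x": 0, "y": 0, "z": -0.09, "wx": 0, "wy": 0, "wz": -0.15, "gripper": 0},
    {"x": 0, "y": 0, "z": -0.14, "wx": 0, "wy": 0, "wz": -0.15, "gripper": 0},
    {"x": 0, "y": 0, "z": -0.14, "wx": 0, "wy": 0, "wz": -0.15, "gripper": 0}
  ]
}}

```text
clock: 55.3
ee_pos: [634.2, 129.3, 228.8]
orientation: [-1.261, 2.868, -0.004]
ft_force: [-0.1, -0.0, -0.8]
opening: 47.2
gripper_force: 0.0
```

```bash
python3 -c "
from h import *
go(500,-80,220,137.3)"
```

```text
x 0.3063 y -0.0532 z 0.0092 wx -0.006 wy 0.006 wz 0.003 | clk 55.3 J6 -132 pos [634.2 129.3 228.8] open 47.2
```

Request:
{"api": "drive_tool", "payload": {
  "moves": [
    {"x": 0.306, "y": -0.053, "z": 0, "wx": 0, "wy": 0, "wz": 1, "gripper": 0},
    {"x": 0.306, "y": -0.053, "z": 0, "wx": 0, "wy": 0, "wz": 1, "gripper": 0},
    {"x": 0.306, "y": -0.053, "z": 0, "wx": 0, "wy": 0, "wz": 1, "gripper": 0},
    {"x": 0.306, "y": -0.053, "z": 0, "wx": 0, "wy": 0, "wz": 1, "gripper": 0},
    {"x": 0.306, "y": -0.053, "z": 0, "wx": 0, "wy": 0, "wz": 1, "gripper": 0},
    {"x": 0.306, "y": -0.053, "z": 0, "wx": 0, "wy": 0, "wz": 1, "gripper": 0},
    {"x": 0.306, "y": -0.053, "z": 0, "wx": 0, "wy": 0, "wz": 1, "gripper": 0},
    {"x": 0.306, "y": -0.053, "z": 0, "wx": 0, "wy": 0, "wz": 1, "gripper": 0},
    {"x": 0.306, "y": -0.053, "z": 0, "wx": 0, "wy": 0, "wz": 1, "gripper": 0}
  ]
}}

```text
clock: 56.2
ee_pos: [498.0, -80.0, 222.8]
orientation: [-0.336, -3.123, 0.0]
ft_force: [1.1, 0.4, 0.0]
opening: 47.5
gripper_force: 0.0
```

```bash
python3 -c "
from h import *
d,s=look('t10.png',78); pot(d,36,near=(545.5,-249))
a=cv2.imread('pics/t10.png'); p=cv2.resize(d['image'][175:215,376:416],(375,375),interpolation=2); cv2.imwrite('pics/t10.png',cv2.resize(np.hstack([a,p]),(790,260)))
go(541,149,120,77.3)"
```

```text
opening at 266 196
[ 17  18  14  13 133] ell [265.2 196.3] [12.8 13.5] world [539.1 151.4]
pot [373 165  53  12 494] [395.3 169.5] [10.2 67.3] world@rim [ 623.9 -248.5] mid [ 626.2 -250.6]
pot [382 182  28  27 587] [395.5 195.1] [26.2 26.7] world@rim [ 543.9 -248. ] mid [ 545.3 -250.1]
pot [366 186  15  39 464] [371.7 205. ] [13.9 42. ] world@rim [ 513.6 -173.9] mid [ 514.6 -175.2]
x 0.0086 y 0.2909 z 0.1285 wx -0.000 wy -0.000 wz 0.006 | clk 56.3 J6 -94 pos [498.1 -79.8 222.8] open 47.5
```

View pics/t10.png

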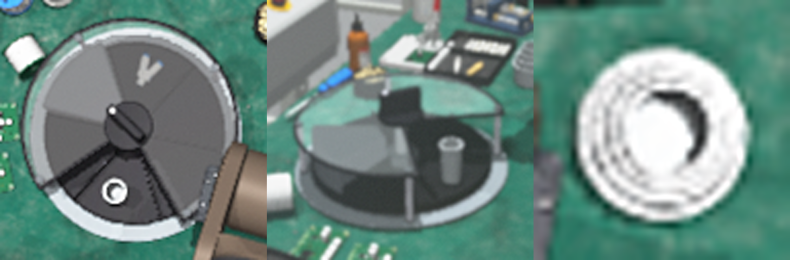

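Cup d stands upright in the opening at panel (115,191), and the nest a-b-c is concentric. Picking d.

Request:
{"api": "drive_tool", "payload": {
  "moves": [
    {"x": 0.0112, "y": 0.293, "z": 0, "wx": 0, "wy": 0, "wz": 0.005, "gripper": 0},
    {"x": 0.0112, "y": 0.293, "z": 0, "wx": 0, "wy": 0, "wz": 0.005, "gripper": 0},
    {"x": 0.0112, "y": 0.293, "z": 0, "wx": 0, "wy": 0, "wz": 0.005, "gripper": 0},
    {"x": 0.0112, "y": 0.293, "z": 0, "wx": 0, "wy": 0, "wz": 0.005, "gripper": 0},
    {"x": 0.0112, "y": 0.293, "z": 0, "wx": 0, "wy": 0, "wz": 0.005, "gripper": 0},
    {"x": 0.0112, "y": 0.293, "z": 0.05, "wx": 0, "wy": 0, "wz": 0.005, "gripper": 0},
    {"x": 0.0112, "y": 0.293, "z": 0.1, "wx": 0, "wy": 0, "wz": 0.005, "gripper": 0},
    {"x": 0.0112, "y": 0.293, "z": 0.105, "wx": 0, "wy": 0, "wz": 0.005, "gripper": 0},
    {"x": 0.0112, "y": 0.293, "z": 0.105, "wx": 0, "wy": 0, "wz": 0.005, "gripper": 0}
  ]
}}

```text
clock: 57.2
ee_pos: [540.1, 150.7, 138.9]
orientation: [-0.349, -3.121, 0.001]
ft_force: [-0.1, 0.3, 0.2]
opening: 47.3
gripper_force: 0.0
```

```bash
python3 -c "
from h import *
d=snap('top');s=snap('side')
print(pt2(d,(265.2,196.3),s,(295.3,233.3)), proj(s,[539.2,151,78]))
go(539.2,151,69.5,77.3)"
```

```text
(array([538.02033733, 150.7970672 ,  79.74626686]), [np.float64(1.1613174275948024), np.float64(1.1613174275948022)]) [294.53985346 233.70765419]
x 0.0025 y -0.0001 z 0.0889 wx 0.001 wy 0.002 wz -0.002 | clk 57.3 J6 -68 pos [541.  150.6 140.6] open 47.6
```

Request:
{"api": "drive_tool", "payload": {
  "moves": [
    {"x": 0.0025, "y": 0, "z": 0.03, "wx": 0, "wy": 0, "wz": 0, "gripper": 0},
    {"x": 0.0025, "y": 0, "z": 0.06, "wx": 0, "wy": 0, "wz": 0, "gripper": 0},
    {"x": 0.0025, "y": 0, "z": 0.08, "wx": 0, "wy": 0, "wz": 0, "gripper": 0},
    {"x": 0.0025, "y": 0, "z": 0.0885, "wx": 0, "wy": 0, "wz": 0, "gripper": 0},
    {"x": 0.0025, "y": 0, "z": 0.0885, "wx": 0, "wy": 0, "wz": 0, "gripper": 1},
    {"x": 0.0025, "y": 0, "z": 0.0885, "wx": 0, "wy": 0, "wz": 0, "gripper": 1},
    {"x": 0.0025, "y": 0, "z": 0.0885, "wx": 0, "wy": 0, "wz": 0, "gripper": 1},
    {"x": 0.0025, "y": 0, "z": 0.0885, "wx": 0, "wy": 0, "wz": 0, "gripper": 1},
    {"x": 0.0025, "y": 0, "z": 0.0885, "wx": 0, "wy": 0, "wz": 0, "gripper": 1}
  ],
  "force": 20
}}

```text
clock: 58.2
ee_pos: [538.9, 151.0, 69.4]
orientation: [0.351, 3.12, 0.001]
ft_force: [-1.1, -1.2, 7.0]
opening: 31.8
gripper_force: 20.0
```

Request:
{"api": "drive_tool", "payload": {
  "moves": [
    {"x": 0, "y": 0, "z": -0.02, "wx": 0, "wy": 0, "wz": 0, "gripper": 1},
    {"x": 0, "y": 0, "z": -0.06, "wx": 0, "wy": 0, "wz": 0, "gripper": 1},
    {"x": 0, "y": 0, "z": -0.11, "wx": 0, "wy": 0, "wz": 0, "gripper": 1},
    {"x": 0, "y": 0, "z": -0.15, "wx": 0, "wy": 0, "wz": 0, "gripper": 1},
    {"x": 0, "y": 0, "z": -0.175, "wx": 0, "wy": 0, "wz": 0, "gripper": 1},
    {"x": 0, "y": 0, "z": -0.175, "wx": 0, "wy": 0, "wz": 0, "gripper": 1},
    {"x": 0, "y": 0, "z": -0.175, "wx": 0, "wy": 0, "wz": 0, "gripper": 1}
  ]
}}

```text
clock: 58.9
ee_pos: [537.9, 151.0, 207.9]
orientation: [0.351, 3.122, -0.0]
ft_force: [-0.5, 0.1, -1.3]
opening: 31.7
gripper_force: 20.0
```

```bash
python3 -c "
from h import *
d=snap('top');pot(d,36,near=(545.5,-249))
go(545.5,-249,132,77.3)"
```

```text
pot [373 165  53  12 494] [395.3 169.5] [10.2 67.2] world@rim [ 623.9 -248.4] mid [ 626.2 -250.5]
pot [382 182  28  27 589] [395.6 195.1] [26.2 26.9] world@rim [ 543.9 -248. ] mid [ 545.3 -250.2]
x -0.1208 y -0.4852 z 0.0942 wx -0.001 wy -0.001 wz -0.002 | clk 59.0 J6 -68 pos [537.7 150.9 207.3] open 31.7
```

Request:
{"api": "drive_tool", "payload": {
  "moves": [
    {"x": -0.007, "y": -0.03, "z": 0, "wx": 0, "wy": 0, "wz": 0, "gripper": 1},
    {"x": -0.02, "y": -0.08, "z": 0, "wx": 0, "wy": 0, "wz": 0, "gripper": 1},
    {"x": -0.034, "y": -0.14, "z": 0, "wx": 0, "wy": 0, "wz": 0, "gripper": 1},
    {"x": -0.049, "y": -0.2, "z": 0, "wx": 0, "wy": 0, "wz": 0, "gripper": 1},
    {"x": -0.064, "y": -0.26, "z": 0, "wx": 0, "wy": 0, "wz": 0, "gripper": 1},
    {"x": -0.079, "y": -0.32, "z": 0, "wx": 0, "wy": 0, "wz": 0, "gripper": 1},
    {"x": -0.094, "y": -0.38, "z": 0, "wx": 0, "wy": 0, "wz": 0, "gripper": 1},
    {"x": -0.109, "y": -0.44, "z": 0, "wx": 0, "wy": 0, "wz": 0, "gripper": 1},
    {"x": -0.118, "y": -0.475, "z": 0, "wx": 0, "wy": 0, "wz": 0, "gripper": 1},
    {"x": -0.1205, "y": -0.485, "z": 0.03, "wx": 0, "wy": 0, "wz": 0, "gripper": 1},
    {"x": -0.1205, "y": -0.485, "z": 0.07, "wx": 0, "wy": 0, "wz": 0, "gripper": 1},
    {"x": -0.1205, "y": -0.485, "z": 0.092, "wx": 0, "wy": 0, "wz": 0, "gripper": 1},
    {"x": -0.1205, "y": -0.485, "z": 0.092, "wx": 0, "wy": 0, "wz": 0, "gripper": 1},
    {"x": -0.1205, "y": -0.485, "z": 0.092, "wx": 0, "wy": 0, "wz": 0, "gripper": 1},
    {"x": -0.1205, "y": -0.485, "z": 0.092, "wx": 0, "wy": 0, "wz": 0, "gripper": 1}
  ]
}}

```text
clock: 60.45
ee_pos: [546.3, -248.8, 135.3]
orientation: [0.351, 3.121, -0.001]
ft_force: [0.6, 0.1, -0.3]
opening: 31.5
gripper_force: 20.0
```

```bash
python3 -c "
from h import *
s=snap('side'); align(s,(8,12,16,85,90,95,100))
go(545.5,-249,72.5,77.3)"
```

```text
z 8 row 201 u pred 334.5 edges 326 344 mid 335.0 19
z 12 row 200 u pred 334.5 edges 326 344 mid 335.0 19
z 16 row 199 u pred 334.6 edges 326 344 mid 335.0 19
z 85 row 182 u pred 335.1 edges 332 337 mid 334.5 6
z 90 row 181 u pred 335.2 edges 332 338 mid 335.0 7
z 95 row 180 u pred 335.2 edges 331 338 mid 334.5 8
z 100 row 179 u pred 335.3 edges 332 338 mid 335.0 7
x 0.0011 y -0.0005 z 0.0788 wx -0.001 wy 0.001 wz -0.002 | clk 60.5 J6 -108 pos [ 546.4 -248.8  135.5] open 31.7
```

Request:
{"api": "drive_tool", "payload": {
  "moves": [
    {"x": 0.001, "y": 0, "z": 0.01, "wx": 0, "wy": 0, "wz": 0, "gripper": 1},
    {"x": 0.001, "y": 0, "z": 0.02, "wx": 0, "wy": 0, "wz": 0, "gripper": 1},
    {"x": 0.001, "y": 0, "z": 0.03, "wx": 0, "wy": 0, "wz": 0, "gripper": 1},
    {"x": 0.001, "y": 0, "z": 0.04, "wx": 0, "wy": 0, "wz": 0, "gripper": 1},
    {"x": 0.001, "y": 0, "z": 0.05, "wx": 0, "wy": 0, "wz": 0, "gripper": 1},
    {"x": 0.001, "y": 0, "z": 0.06, "wx": 0, "wy": 0, "wz": 0, "gripper": 1},
    {"x": 0.001, "y": 0, "z": 0.07, "wx": 0, "wy": 0, "wz": 0, "gripper": 1},
    {"x": 0.001, "y": 0, "z": 0.078, "wx": 0, "wy": 0, "wz": 0, "gripper": 1},
    {"x": 0.001, "y": 0, "z": 0.078, "wx": 0, "wy": 0, "wz": 0, "gripper": 1}
  ]
}}

```text
clock: 61.4
ee_pos: [545.1, -248.5, 71.5]
orientation: [-0.351, -3.121, -0.0]
ft_force: [-0.4, -0.5, -0.7]
opening: 31.2
gripper_force: 20.0
```

Request:
{"api": "drive_tool", "payload": {
  "moves": [
    {"x": 0, "y": 0, "z": 0, "wx": 0, "wy": 0, "wz": 0, "gripper": 0},
    {"x": 0, "y": 0, "z": 0, "wx": 0, "wy": 0, "wz": 0, "gripper": 0},
    {"x": 0, "y": 0, "z": 0, "wx": 0, "wy": 0, "wz": 0, "gripper": 0},
    {"x": 0, "y": 0, "z": -0.03, "wx": 0, "wy": 0, "wz": 0, "gripper": 0},
    {"x": 0, "y": 0, "z": -0.08, "wx": 0, "wy": 0, "wz": 0, "gripper": 0},
    {"x": 0, "y": 0, "z": -0.13, "wx": 0, "wy": 0, "wz": 0, "gripper": 0},
    {"x": 0, "y": 0, "z": -0.165, "wx": 0, "wy": 0, "wz": 0, "gripper": 0},
    {"x": 0, "y": 0, "z": -0.165, "wx": 0, "wy": 0, "wz": 0, "gripper": 0}
  ]
}}

```text
clock: 62.2
ee_pos: [546.4, -249.2, 208.5]
orientation: [0.351, 3.116, -0.005]
ft_force: [0.3, 0.1, 0.9]
opening: 47.5
gripper_force: 0.0
```

Request:
{"api": "drive_tool", "payload": {
  "moves": [
    {"x": -0.002, "y": 0.483, "z": 0, "wx": 0, "wy": 0, "wz": 1, "gripper": 0},
    {"x": -0.002, "y": 0.483, "z": 0, "wx": 0, "wy": 0, "wz": 1, "gripper": 0},
    {"x": -0.002, "y": 0.483, "z": 0, "wx": 0, "wy": 0, "wz": 1, "gripper": 0},
    {"x": -0.002, "y": 0.483, "z": 0, "wx": 0, "wy": 0, "wz": 1, "gripper": 0},
    {"x": -0.002, "y": 0.483, "z": 0, "wx": 0, "wy": 0, "wz": 1, "gripper": 0},
    {"x": -0.002, "y": 0.483, "z": 0, "wx": 0, "wy": 0, "wz": 1, "gripper": 0.2},
    {"x": -0.002, "y": 0.483, "z": 0, "wx": 0, "wy": 0, "wz": 1, "gripper": 0.2},
    {"x": -0.002, "y": 0.483, "z": 0, "wx": 0, "wy": 0, "wz": 1, "gripper": 0.2},
    {"x": -0.002, "y": 0.483, "z": 0, "wx": 0, "wy": 0, "wz": 1, "gripper": 0.2},
    {"x": -0.002, "y": 0.483, "z": 0, "wx": 0, "wy": 0, "wz": 1, "gripper": 0.2}
  ]
}}

```text
clock: 63.2
ee_pos: [632.3, 129.2, 203.2]
orientation: [-1.861, -2.53, 0.002]
ft_force: [0.4, -0.2, -0.0]
opening: 37.9
gripper_force: 0.0
```

Request:
{"api": "drive_tool", "payload": {
  "moves": [
    {"x": 0, "y": 0, "z": 0, "wx": 0, "wy": 0, "wz": 1, "gripper": 0.2},
    {"x": 0, "y": 0, "z": 0, "wx": 0, "wy": 0, "wz": 1, "gripper": 0.2},
    {"x": 0, "y": 0, "z": 0, "wx": 0, "wy": 0, "wz": 1, "gripper": 0.2},
    {"x": 0, "y": 0, "z": 0, "wx": 0, "wy": 0, "wz": 1, "gripper": 0.2},
    {"x": 0, "y": 0, "z": 0, "wx": 0, "wy": 0, "wz": 1, "gripper": 0.2},
    {"x": 0, "y": 0, "z": 0, "wx": 0, "wy": 0, "wz": 1, "gripper": 0.2},
    {"x": 0, "y": 0, "z": 0, "wx": 0, "wy": 0, "wz": 1, "gripper": 0.2},
    {"x": 0, "y": 0, "z": 0, "wx": 0, "wy": 0, "wz": 1, "gripper": 0.2},
    {"x": 0, "y": 0, "z": 0, "wx": 0, "wy": 0, "wz": 1, "gripper": 0.2}
  ]
}}

```text
clock: 64.1
ee_pos: [632.5, 126.6, 204.0]
orientation: [2.877, 1.261, -0.001]
ft_force: [-0.2, -0.0, -0.5]
opening: 37.8
gripper_force: 0.0
```

```bash
python3 -c "
from h import *
d=snap('top');pot(d,36,near=(545.5,-249))
go(632,127.5,110,-42.7)"
```

```text
pot [373 165  53  12 492] [395.3 169.5] [10.2 67.1] world@rim [ 623.9 -248.5] mid [ 626.2 -250.6]
pot [382 182  28  27 587] [395.5 195.1] [26.2 26.8] world@rim [ 543.9 -247.9] mid [ 545.3 -250.1]
x 0.0001 y -0.0010 z 0.1176 wx -0.000 wy 0.000 wz 0.001 | clk 64.2 J6 48 pos [632.5 126.9 204.1] open 38.3
```

Request:
{"api": "drive_tool", "payload": {
  "moves": [
    {"x": 0, "y": -0.001, "z": 0.04, "wx": 0, "wy": 0, "wz": 0, "gripper": 0.2},
    {"x": 0, "y": -0.001, "z": 0.085, "wx": 0, "wy": 0, "wz": 0, "gripper": 0.2},
    {"x": 0, "y": -0.001, "z": 0.11, "wx": 0, "wy": 0, "wz": 0, "gripper": 0.2},
    {"x": 0, "y": -0.001, "z": 0.117, "wx": 0, "wy": 0, "wz": 0, "gripper": 1},
    {"x": 0, "y": -0.001, "z": 0.117, "wx": 0, "wy": 0, "wz": 0, "gripper": 1},
    {"x": 0, "y": -0.001, "z": 0.117, "wx": 0, "wy": 0, "wz": 0, "gripper": 1},
    {"x": 0, "y": -0.001, "z": 0.117, "wx": 0, "wy": 0, "wz": 0, "gripper": 1},
    {"x": 0, "y": -0.001, "z": 0.117, "wx": 0, "wy": 0, "wz": 0, "gripper": 1},
    {"x": 0, "y": -0.001, "z": 0.117, "wx": 0, "wy": 0, "wz": 0, "gripper": 1}
  ],
  "force": 30
}}

```text
clock: 65.05
ee_pos: [632.7, 128.4, 112.0]
orientation: [2.878, 1.256, 0.004]
ft_force: [0.6, -1.3, 6.1]
opening: 14.2
gripper_force: 30.0
```

Request:
{"api": "drive_tool", "payload": {
  "moves": [
    {"x": 0, "y": 0, "z": 0, "wx": 0, "wy": 0, "wz": -0.01, "gripper": 1},
    {"x": 0, "y": 0, "z": 0, "wx": 0, "wy": 0, "wz": -0.03, "gripper": 1},
    {"x": 0, "y": 0, "z": 0, "wx": 0, "wy": 0, "wz": -0.06, "gripper": 1},
    {"x": 0, "y": 0, "z": 0, "wx": 0, "wy": 0, "wz": -0.11, "gripper": 1},
    {"x": 0, "y": 0, "z": 0, "wx": 0, "wy": 0, "wz": -0.17, "gripper": 1},
    {"x": 0, "y": 0, "z": 0, "wx": 0, "wy": 0, "wz": -0.23, "gripper": 1},
    {"x": 0, "y": 0, "z": 0, "wx": 0, "wy": 0, "wz": -0.29, "gripper": 1},
    {"x": 0, "y": 0, "z": 0, "wx": 0, "wy": 0, "wz": -0.35, "gripper": 1},
    {"x": 0, "y": 0, "z": 0, "wx": 0, "wy": 0, "wz": -0.41, "gripper": 1},
    {"x": 0, "y": 0, "z": 0, "wx": 0, "wy": 0, "wz": -0.47, "gripper": 1},
    {"x": 0, "y": 0, "z": 0, "wx": 0, "wy": 0, "wz": -0.53, "gripper": 1},
    {"x": 0, "y": 0, "z": 0, "wx": 0, "wy": 0, "wz": -0.59, "gripper": 1},
    {"x": 0, "y": 0, "z": 0, "wx": 0, "wy": 0, "wz": -0.65, "gripper": 1},
    {"x": 0, "y": 0, "z": 0, "wx": 0, "wy": 0, "wz": -0.71, "gripper": 1},
    {"x": 0, "y": 0, "z": 0, "wx": 0, "wy": 0, "wz": -0.77, "gripper": 1},
    {"x": 0, "y": 0, "z": 0, "wx": 0, "wy": 0, "wz": -0.83, "gripper": 1},
    {"x": 0, "y": 0, "z": 0, "wx": 0, "wy": 0, "wz": -0.89, "gripper": 1},
    {"x": 0, "y": 0, "z": 0, "wx": 0, "wy": 0, "wz": -0.95, "gripper": 1}
  ]
}}

```text
clock: 66.85
ee_pos: [632.1, 128.5, 112.0]
orientation: [1.928, 2.48, 0.001]
ft_force: [-1.9, -1.3, 8.6]
opening: 14.0
gripper_force: 30.0
```

Request:
{"api": "drive_tool", "payload": {
  "moves": [
    {"x": 0, "y": 0, "z": 0, "wx": 0, "wy": 0, "wz": -0.06, "gripper": 1},
    {"x": 0, "y": 0, "z": 0, "wx": 0, "wy": 0, "wz": -0.12, "gripper": 1},
    {"x": 0, "y": 0, "z": 0, "wx": 0, "wy": 0, "wz": -0.18, "gripper": 1},
    {"x": 0, "y": 0, "z": 0, "wx": 0, "wy": 0, "wz": -0.24, "gripper": 1},
    {"x": 0, "y": 0, "z": 0, "wx": 0, "wy": 0, "wz": -0.3, "gripper": 1},
    {"x": 0, "y": 0, "z": 0, "wx": 0, "wy": 0, "wz": -0.36, "gripper": 1},
    {"x": 0, "y": 0, "z": 0, "wx": 0, "wy": 0, "wz": -0.42, "gripper": 1},
    {"x": 0, "y": 0, "z": 0, "wx": 0, "wy": 0, "wz": -0.48, "gripper": 1},
    {"x": 0, "y": 0, "z": 0, "wx": 0, "wy": 0, "wz": -0.54, "gripper": 1},
    {"x": 0, "y": 0, "z": 0, "wx": 0, "wy": 0, "wz": -0.6, "gripper": 1},
    {"x": 0, "y": 0, "z": 0, "wx": 0, "wy": 0, "wz": -0.66, "gripper": 1},
    {"x": 0, "y": 0, "z": 0, "wx": 0, "wy": 0, "wz": -0.72, "gripper": 1},
    {"x": 0, "y": 0, "z": 0, "wx": 0, "wy": 0, "wz": -0.78, "gripper": 1},
    {"x": 0, "y": 0, "z": 0, "wx": 0, "wy": 0, "wz": -0.84, "gripper": 1},
    {"x": 0, "y": 0, "z": 0, "wx": 0, "wy": 0, "wz": -0.9, "gripper": 1},
    {"x": 0, "y": 0, "z": 0, "wx": 0, "wy": 0, "wz": -0.96, "gripper": 1},
    {"x": 0, "y": 0, "z": 0, "wx": 0, "wy": 0, "wz": -1, "gripper": 1}
  ]
}}

```text
clock: 68.55
ee_pos: [631.7, 128.1, 112.0]
orientation: [-0.429, -3.112, 0.001]
ft_force: [-5.4, -3.5, 9.9]
opening: 13.9
gripper_force: 30.0
```

Request:
{"api": "drive_tool", "payload": {
  "moves": [
    {"x": 0, "y": 0, "z": 0, "wx": 0, "wy": 0, "wz": -0.03, "gripper": 1},
    {"x": 0, "y": 0, "z": 0, "wx": 0, "wy": 0, "wz": -0.05, "gripper": 1},
    {"x": 0, "y": 0, "z": 0, "wx": 0, "wy": 0, "wz": -0.05, "gripper": 1},
    {"x": 0, "y": 0, "z": 0, "wx": 0, "wy": 0, "wz": -0.05, "gripper": -0.3},
    {"x": 0, "y": 0, "z": 0, "wx": 0, "wy": 0, "wz": -0.05, "gripper": -0.3},
    {"x": 0, "y": 0, "z": 0, "wx": 0, "wy": 0, "wz": -0.05, "gripper": -0.3},
    {"x": 0, "y": 0, "z": -0.04, "wx": 0, "wy": 0, "wz": -0.05, "gripper": -0.3},
    {"x": 0, "y": 0, "z": -0.09, "wx": 0, "wy": 0, "wz": -0.05, "gripper": -0.3},
    {"x": 0, "y": 0, "z": -0.14, "wx": 0, "wy": 0, "wz": -0.05, "gripper": -0.3},
    {"x": 0, "y": 0, "z": -0.14, "wx": 0, "wy": 0, "wz": -0.05, "gripper": -0.3}
  ]
}}

```text
clock: 69.55
ee_pos: [633.9, 128.8, 228.1]
orientation: [0.35, 3.114, 0.003]
ft_force: [-0.1, 0.5, -0.1]
opening: 60.5
gripper_force: 0.0
```

```bash
python3 -c "
from h import *
go(480,-100,220,77.3)"
```

```text
x 0.1241 y -0.3216 z 0.0082 wx 0.003 wy 0.008 wz -0.002 | clk 69.5 J6 -72 pos [633.9 128.8 228.1] open 60.5
```

Request:
{"api": "drive_tool", "payload": {
  "moves": [
    {"x": 0.124, "y": -0.322, "z": 0, "wx": 0, "wy": 0, "wz": 0, "gripper": -0.3},
    {"x": 0.124, "y": -0.322, "z": 0, "wx": 0, "wy": 0, "wz": 0, "gripper": -0.3},
    {"x": 0.124, "y": -0.322, "z": 0, "wx": 0, "wy": 0, "wz": 0, "gripper": -0.3},
    {"x": 0.124, "y": -0.322, "z": 0, "wx": 0, "wy": 0, "wz": 0, "gripper": -0.3},
    {"x": 0.124, "y": -0.322, "z": 0, "wx": 0, "wy": 0, "wz": 0, "gripper": -0.3},
    {"x": 0.124, "y": -0.322, "z": 0, "wx": 0, "wy": 0, "wz": 0, "gripper": -0.3},
    {"x": 0.124, "y": -0.322, "z": 0, "wx": 0, "wy": 0, "wz": 0, "gripper": -0.3},
    {"x": 0.124, "y": -0.322, "z": 0, "wx": 0, "wy": 0, "wz": 0, "gripper": -0.3}
  ]
}}

```text
clock: 70.35
ee_pos: [478.1, -100.9, 222.5]
orientation: [0.354, 3.121, 0.0]
ft_force: [-0.2, 0.0, -0.6]
opening: 61.9
gripper_force: 0.0
```

```bash
python3 -c "
from h import *
d,s=look('t11.png',76)
a=cv2.imread('pics/t11.png')[:,:390]; p=cv2.resize(d['image'][175:215,376:416],(375,375),interpolation=2); b=cv2.resize(s['image'][165:215,310:360],(375,375),interpolation=2)
cv2.imwrite('pics/t11.png',cv2.resize(np.hstack([a,p,b]),(798,263)))
g=cv2.cvtColor(d['image'],6); v,u=np.where(g[155:175,262:285]>150); q=(u.mean()+262,v.mean()+155); w=ray(d,*q,138)[:2]-AX; print('dot',q,w,np.degrees(np.arctan2(w[1],w[0])),'want 167.3')
"
```

```text
opening at 266 196
[  0   0  13  12 106] ell [234.5 178.5] [12.1 39.1] world [594.3 245.9]
[   0    4   48   44 1393] ell [267.2 201. ] [48.4 53. ] world [525.  145.6]
dot (np.float64(268.6666666666667), np.float64(171.11111111111111)) [-23.42478986   5.87332213] 165.92434118730844 want 167.3
```

View pics/t11.png

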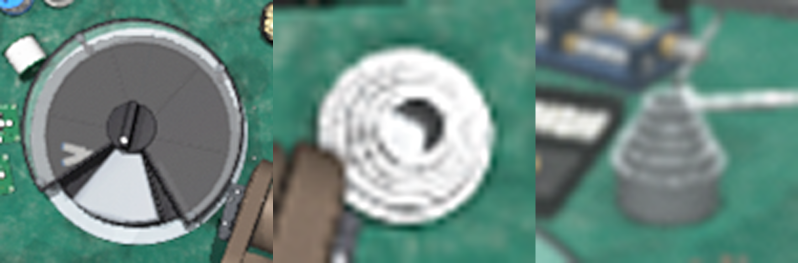

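The closed sector stands squarely under the opening, at panel (117,190), and the fitting is in its pocket. All four cups are nested upright in the pot with evenly stepped rims.

```bash
python3 -c "
from cell import ctrl
print(ctrl.sign_off())"
```

```text
the job is handed in; nothing more can be done
None
```

Job handed in at about 70 s: all four cups nest upright in the pot in size order, the closed sector stands under the opening (dot about 1.4° off), and the fitting is in its pocket; no verdict was returned.

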